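Open the fume box sash to its mark and start the fan

ROBOT

A 6-joint arm with a two-finger parallel gripper is mounted at the origin on a cart in front of the work surface, level with it; the furniture and walls round the work are solid. World frame = base frame: x ahead of the robot, y to its left, z up, the work surface at z = 0. Lengths are in mm, angles in rad, forces in N, time in s.
With the tool pointing down it reaches from about 300 to 775 mm from the base axis. Payload 14.6 kg.
Tool frame: the origin (TCP) lies on the centre line of the jaws, within the pads' length; the fingertips stand 19 mm ahead of it and the grasp point (between the pads) is the TCP; z points along the fingers, y is the direction in which the jaws open and shut (so a half turn about z gives the same grasp; the last joint's range is limited). The gripper opens to 94 mm and grips with 3 to 60 N. Pads are 16 mm wide; open, the fingers measure 119 mm over their backs; the gripper's body (75 mm by 177 mm) begins 78 mm behind the grasp point.
Start: joints at [1.261, 0.3, 1.521, -0, 1.321, -0.067], TCP at [132.23, 533.858, 224.446] pointing down, gripper open.
Joint ranges: [-3.03, 3.03], [-0.79, 2.21], [0.23, 2.52], [-1.04, 4.18], [0, 3.07], [-2.55, 2.55]. Speed limits (rad/s): [2.22, 2.22, 2.57, 3.14, 3.14, 3.14].

INTERFACE

Orientations are given as a rotation vector (axis times angle).
In Python, from plant import arm gives the robot as it stands. The module is installed in compiled form; this text tells all that it offers.
- The arm moves only by the shell command python3 -m pendant 'ROWS' [OPENING] [FORCE]. ROWS is JSON, a list that holds one entry, the list of rows, each a list of 6 numbers: the shift along the tool's x, y, z in cm, then the turn, a rotation vector about the tool's x, y, z in degrees. In form: [[[x, y, z, rx, ry, rz], ...]]. A call has 1 to 20 rows; each row is the pose to reach, as a shift and turn from the pose commanded when the call began, along the tool's axes at that moment; what a row does not reach only later rows make up. A row lasts 1/10 s, in which the tool goes at most 50 mm and 8.59 degrees, less where a joint would pass 70% of its speed; a pose out of reach is approached as far as the arm can. A call with a gripper value outside its range is refused whole. OPENING is the closure, from 0 (fully open) to 1 (shut), set as the call begins (- or left out, the last holds). The fingers move at their own pace and stop on an object; FORCE is the grip in N (left out, the last holds). Time passes only in rows, so rows that repeat a pose let the fingers close. It gives the time, the measured TCP pose, the force and the opening at its end, in the units of the state.
- arm.state(): the state, without advancing time (a new reading comes with each control period).
- arm.read_camera(name): name is "scene" or "top"; returns the picture (400x640x3 uint8, red, green, blue); there is no depth.
- arm.get_calibration(name): a dict with "intrinsics" (3x3 intrinsics, pixels), "T" (4x4, takes a point from camera to world coordinates). Camera axes: x right, y up, looking along -z (the intrinsics and any distortion apply to the point x, -y, -z); pixel columns grow to the right and rows downward; lengths in mm; the calibration is good to about 2 mm. A picture is of the moment at which its call begins. get_calibration takes no time and is no camera call.
- arm.finish_job(): hands the job in, once; it reports no verdict.
Trained networks look in the newest picture that a camera, given by its name, has taken for a name from the list of things; names that differ only in an ending like _2 or _b are one class to them, and where a whole thing is asked for, a point or a joint stands for the part that bears it (a point fixed in the world has none). Each returns a list of dicts, best first, with "p" (0 to 1); they miss things now and then, are a little off and sometimes report something else, mostly with a low value. They report only what shows in the picture. A call takes as long as a camera call.
- arm.recognise(camera, target): "rect" ([centre column, centre row, width, height] in pixels, round what is visible of it).
The state is a dict: "time_s": time; "joint_pos": joint angles; "qvel": joint speeds; "tau": joint torques, N m; "tool_pos": TCP position; "tool_rot": TCP orientation; "force": force on the tool from outside, world axes, zero at the start; "moment": the same for the moment, N m; "opening": opening from 0.0 (shut) to 1.0 (fully open).
Only numpy, scipy, OpenCV 4.12 (cv2) and the standard library are available. Lean on these libraries where they do the work, as an engineer would, in place of code of your own. Each camera call takes 0.05 s, during which the arm holds its last target.

TASK

Get the bench fume box ready for soldering: push its counterweighted front window up from beneath the lip with the fingertips until the lip is level with the steel pointer clamped on the side rail, then press the fan button at the box's front corner all the way down, let go and stand clear. Touch the window only at the lip's edge and underside: do not pinch the lip, do not push on its rubber-topped upper side or on the clear pane. Leave the pointer and the things standing around where they are.

Things in the scene. Friction and masses are not known exactly. Their poses are not given: they have to be found in the camera images.
- hood: fume box, fixed: 205 x 212 mm, 300 mm high, clear sides. Origin: centre of its underside on the bench; x points level from front (robot side) to back, y left, z up. Its front leans back 30 deg from upright (up the front = 0.5 x + 0.866 z), between two 14 mm aluminium rails at y = +99 and -99 mm. Before the front, under the lip, the space is free down to the bench
- sash (a joint): the sliding front window: travel in m up the leaning front, 0 shut, 0.13 fully up, starts nearly shut. Counterweighted: stays where it is left, takes about 3 N along the slope to move. Not to be touched: its clear pane (166 x 116 mm, above the lip), top bar, and the 4 mm thick black rubber strip (144 x 22 mm) on the lip's upper side, set back 3 mm from its edge
- lip_edge (a point): middle of the outer edge of the window's aluminium lip, half-way through its thickness; moves with the window; 87 mm above the bench when shut. The lip, 150 mm wide (box y) and 8 mm thick, stands 27 mm out square to the window's bottom bar, rising towards the robot 30 deg above level. Site z: up the slope, -x: outward along the lip; underside 4 mm below along z
- pointer_tip (a point): tip of the thin steel pointer (3 mm) of the black clamp on the left (+y) rail, half-way through its thickness, 78 mm left of the window's middle, higher up the slope than the lip at the start. The window is right when lip_edge is at the same height (z 0 in this point's frame, whose z points up the slope). Not to be moved
- fan_button_top (a point): centre of the top face of the round white-topped grey fan push button (28 mm across) on the low grey pod at the box's front right (-y) corner, 122 mm before the box's middle and 135 mm to its right; faces straight up; moves with it. Spring-loaded, travel 6 mm, 5 N when fully down
- fan_button (a joint): how far the fan button is pressed: 0 released, 0.006 m fully down; springs back
- loupe: black eye loupe, 34 mm across, 25 mm high, loose on the bench in front of the box, left. Origin at the centre of its underside. Leave alone
- usb_stick: black USB stick, 17 x 52 x 8 mm, loose on the bench in front of the box. Origin at the centre of its underside. Leave alone
- solder_spool: reel of solder wire, 49 x 68 x 36 mm, loose on the bench right of the box. Origin at the centre of its underside. Leave alone
- drive_board: green circuit board, 58 x 66 x 10 mm, loose on the floor of the box behind the window. Origin at the centre of its underside. Leave alone

How it is judged:
By the outcome, as a careful person would: the job done as asked, in the order asked, and still so for the second after the job is handed in, with the robot touching nothing.
It also fails if it takes over 45 s, if anything falls off the work surface, if the arm or the gripper's body presses on something with over 40 N, if the wrist force passes 120 N, or if a joint passes its speed limit or range.

## Working session

There is one attempt and no reset: what is moved stays moved. The work goes in short steps, Python scripts to look and compute and a shell command to move; the robot and the scene stay as the last step left them, time stands still between calls to the robot, and variables do not carry over. Pictures are saved under pics/ and viewed, and the job is handed in when it is done.

```bash
mkdir -p pics; python3 - <<'E'
from plant import arm
import cv2,numpy as np
s=arm.state();print(s)
for c in("scene","top"):
    im=arm.read_camera(c);cv2.imwrite(f"pics/{c}0.png",im[:,:,::-1])
    k=arm.get_calibration(c);print(c,{a:np.round(np.array(b),3).tolist() if not isinstance(b,str) else b for a,b in k.items()})
    for t in["hood","sash","lip_edge","pointer_tip","fan_button_top","loupe","usb_stick","solder_spool"]:
        print(t,[(np.round(d["rect"],1).tolist(),round(d["p"],2)) for d in arm.recognise(c,t)][:2])
print(arm.state()["time_s"])
E
```

```text
{'time_s': 0.0, 'joint_pos': array([ 1.26137507e+00,  3.00504829e-01,  1.52160264e+00, -1.06776762e-05,
        1.32072821e+00, -6.65791610e-02]), 'qvel': array([-1.41125290e-03, -9.46132213e-05,  1.03531170e-03,  1.01637046e-03,
       -1.33577562e-03,  5.23163605e-04]), 'tau': array([ 4.06135705e-04, -5.31802511e+01, -3.52748930e+01,  7.08709401e-02,
        2.43473472e-02, -9.91144498e-05]), 'tool_pos': array([132.17008136, 533.61823429, 223.8587073 ]), 'tool_rot': array([-3.80487748e-01, -3.11824213e+00,  1.92103210e-03]), 'force': array([-0.84830504,  0.36452214,  0.27210277]), 'moment': array([ 0.0005191 , -0.04127613,  0.01443677]), 'opening': 0.9993741254448316}
scene {'intrinsics': [[444.818, 0.0, 314.681], [0.0, 444.818, 200.136], [0.0, 0.0, 1.0]], 'T': [[-0.506, 0.33, -0.797, -386.782], [-0.863, -0.209, 0.46, 631.092], [-0.015, 0.92, 0.391, 514.725], [0.0, 0.0, 0.0, 1.0]]}
hood [([246.3, 190.7, 156.7, 167.3], 0.64)]
sash [([260.2, 199.1, 57.6, 83.1], 0.57)]
lip_edge [([261.1, 200.3, 58.4, 80.2], 0.88)]
pointer_tip [([228.2, 206.9, 12.2, 5.0], 0.48)]
fan_button_top [([306.9, 217.3, 10.1, 4.0], 0.55)]
loupe [([283.6, 272.2, 18.7, 10.2], 0.68)]
usb_stick []
solder_spool [([366.6, 205.5, 14.6, 17.4], 0.79)]
top {'intrinsics': [[367.9, 0.0, 320.608], [0.0, 367.9, 199.727], [0.0, 0.0, 1.0]], 'T': [[-0.013, 0.997, -0.071, 410.293], [-1.0, -0.012, 0.015, 140.331], [0.014, 0.071, 0.997, 938.365], [0.0, 0.0, 0.0, 1.0]]}
hood [([233.1, 162.9, 205.6, 162.8], 0.66)]
sash [([240.6, 189.3, 90.0, 85.2], 0.92)]
lip_edge [([241.5, 190.1, 93.3, 86.3], 0.87)]
pointer_tip [([210.6, 217.0, 18.8, 19.4], 0.53)]
fan_button_top [([319.2, 187.4, 17.1, 12.6], 0.66), ([396.7, 180.6, 17.4, 20.4], 0.32)]
loupe [([255.2, 253.2, 18.2, 15.2], 0.62)]
usb_stick [([295.6, 236.8, 13.1, 23.7], 0.71)]
solder_spool [([396.8, 179.8, 22.6, 24.8], 0.71)]
0.9
```

```bash
python3 - <<'E'
import cv2
a=cv2.imread("pics/scene0.png")[90:310,150:420];cv2.imwrite("pics/s0z.png",cv2.resize(a,None,fx=2.7,fy=2.7,interpolation=cv2.INTER_CUBIC))
a=cv2.imread("pics/top0.png")[70:290,130:420];cv2.imwrite("pics/t0z.png",cv2.resize(a,None,fx=2.7,fy=2.7,interpolation=cv2.INTER_CUBIC))
E
```

```text
(no output)
```

View pics/s0z.png

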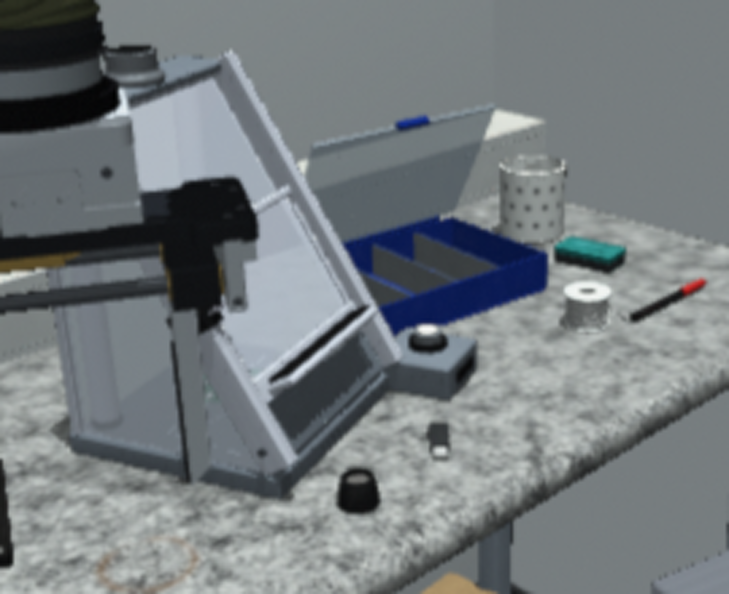

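View pics/t0z.png

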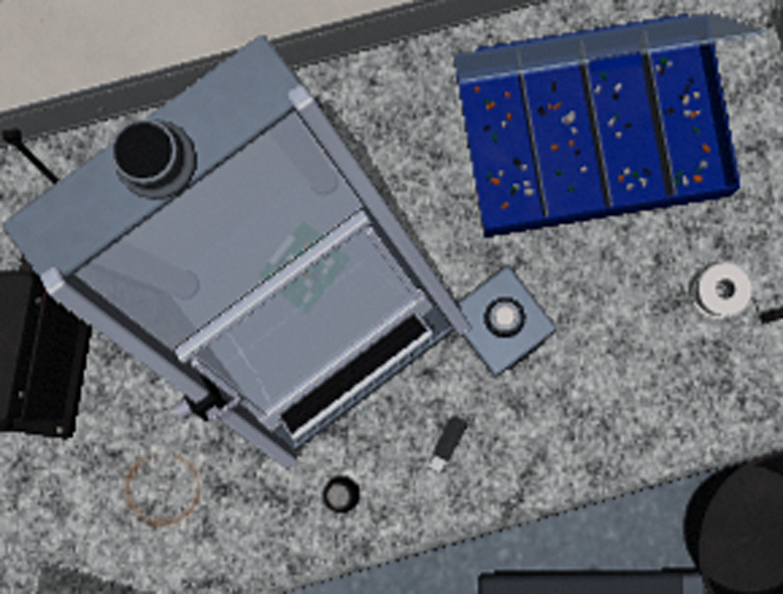

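```bash
python3 - <<'E'
import cv2
I=cv2.INTER_CUBIC
def g(f,c0,r0,w,h,k,o):
    a=cv2.resize(cv2.imread(f)[r0:r0+h,c0:c0+w],None,fx=k,fy=k,interpolation=I)
    for i in range(0,w,10): cv2.putText(a,str(c0+i),(i*k,8),0,.3,(0,0,255),1);cv2.line(a,(i*k,8),(i*k,14),(0,0,255),1)
    for i in range(0,h,10): cv2.putText(a,str(r0+i),(0,i*k+3),0,.3,(0,0,255),1)
    cv2.imwrite(o,a)
g("pics/top0.png",190,165,150,100,5,"pics/t0zz.png")
g("pics/scene0.png",210,180,130,100,6,"pics/s0zz.png")
E
```

```text
(no output)
```

View pics/t0zz.png

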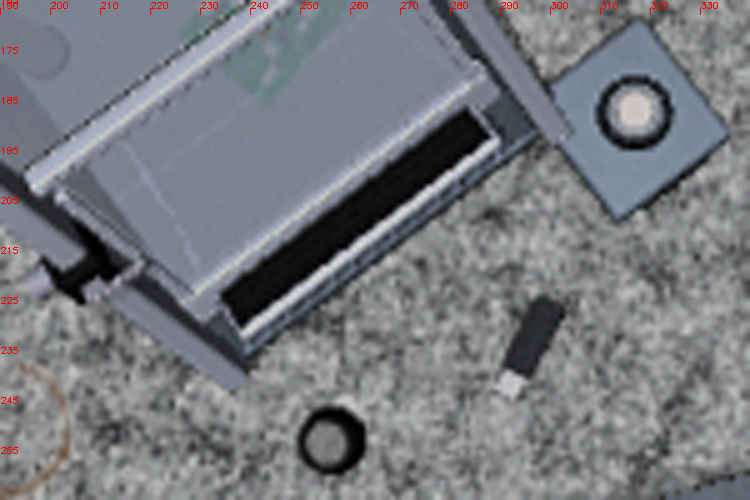

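View pics/s0zz.png

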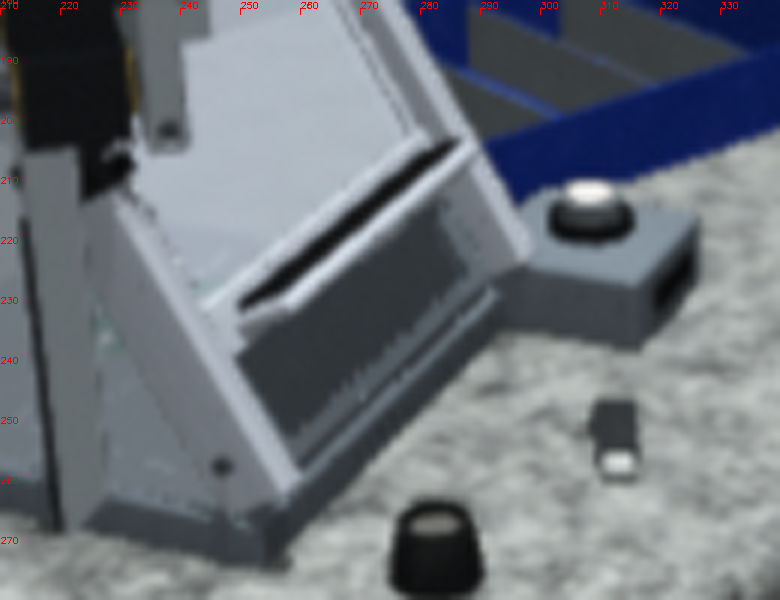

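View pics/top0.png

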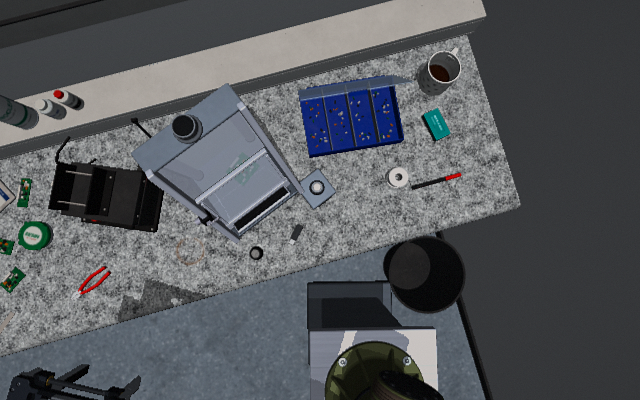

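View pics/scene0.png

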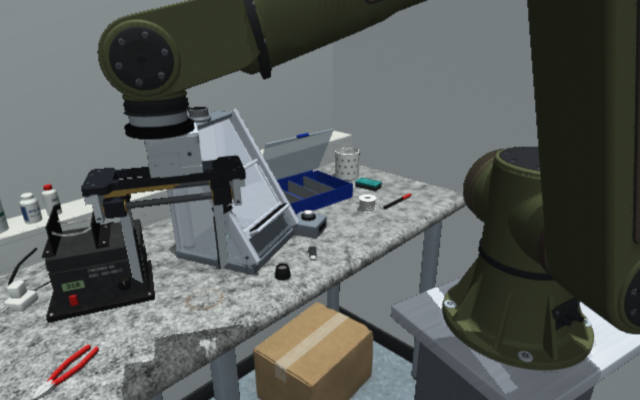

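```bash
cat > h.py <<'E'
import numpy as np
from plant import arm
from scipy.spatial.transform import Rotation as R
from scipy.optimize import least_squares
def proj(c,P):
    k=arm.get_calibration(c);K=np.array(k["intrinsics"]);T=np.array(k["T"])
    p=(np.asarray(P,float)-T[:3,3])@T[:3,:3]
    q=np.stack([p[...,0],-p[...,1],-p[...,2]],-1)@K.T
    return q[...,:2]/q[...,2:]
def hood(p,P):
    c,s=np.cos(p[2]),np.sin(p[2])
    P=np.asarray(P,float)
    return np.stack([p[0]+c*P[...,0]-s*P[...,1],p[1]+s*P[...,0]+c*P[...,1],P[...,2]],-1)
E
cat > fit.py <<'E'
from h import *
U=np.array([.5,0,.866])
def f(p,rep=False):
    X=p[:3];s,xe,zb=p[3:6]
    L=np.array([xe,0,87])+s*U
    M=[("top",(317,187.5),[-122,-135,zb]),("scene",(307.5,212),[-122,-135,zb]),
     ("top",(239,232),L+[0,75,0]),("top",(289.5,193),L-[0,75,0]),
     ("scene",(257.5,230),L+[0,75,0]),("scene",(289,203.5),L-[0,75,0]),
     ("scene",(255,274),[-102.5,106,0])]
    r=[]
    for c,uv,P in M:
        d=proj(c,hood(X,P))-uv
        if rep: print(c,uv,d.round(1))
        r+=list(d)
    return np.array(r)
b=least_squares(f,[440,330,.66,5,-130,40],loss="soft_l1",x_scale=[10,10,.1,10,10,10])
print(b.x.round(2),b.cost);f(b.x,1)
np.save("fit.npy",b.x)
print("lip",hood(b.x[:3],np.array([b.x[4],0,87])+b.x[3]*U),"btn",hood(b.x[:3],[-122,-135,b.x[5]]))
E
python3 fit.py
```

```text
[ 522.36  316.25    0.64    7.46 -102.73   49.34] 2.7186005795974335
top (317, 187.5) [ 0.1 -0.8]
scene (307.5, 212) [0.7 0.1]
top (239, 232) [-1.1  0.3]
top (289.5, 193) [ 0.9 -0.5]
scene (257.5, 230) [0.2 0.1]
scene (289, 203.5) [-0.1  0.1]
scene (255, 274) [-0.3  1.9]
lip [443.03652147 257.0218911   93.46011108] btn [505.37778243 135.08891302  49.34218494]
```

```bash
python3 -m pendant '[[[-24,-28,-4,0,0,-50],[-24,-28,-4,0,0,-50],[-24,-28,-4,0,0,-50],[-24,-28,-4,0,0,-50],[-24,-28,-4,0,0,-50],[-24,-28,-4,0,0,-50],[-24,-28,-4,0,0,-50],[-24,-28,-4,0,0,-50],[-24,-28,-4,0,0,-50],[-24,-28,-4,0,0,-50]]]' 1 10
python3 - <<'E'
from h import *
import cv2
s=arm.state();print(s["time_s"],s["joint_pos"].round(3),s["tool_pos"].round(1),s["tool_rot"].round(3))
print(R.from_rotvec(s["tool_rot"]).as_matrix().round(2))
for c in("scene","top"):
    im=arm.read_camera(c);cv2.imwrite(f"pics/{c}1.png",im[:,:,::-1])
    print([(np.round(d["rect"],1).tolist(),round(d["p"],2)) for d in arm.recognise(c,"pointer_tip")][:2])
a=cv2.imread("pics/scene1.png");cv2.imwrite("pics/s1.png",a)
cv2.imwrite("pics/s1z.png",cv2.resize(a[180:280,200:320],None,fx=6,fy=6,interpolation=2))
a=cv2.imread("pics/top1.png");cv2.imwrite("pics/t1z.png",cv2.resize(a[190:250,180:300],None,fx=6,fy=6,interpolation=2))
E
```

```text
time_s: 1.9
tool_pos: [298.3, 203.8, 264.7]
tool_rot: [-0.968, 2.988, 0.0]
force: [-0.3, 0.2, 0.2]
opening: 0.186
1.9 [ 0.498 -0.173  1.929  0.     1.385 -1.7  ] [298.3 203.8 264.7] [-0.968  2.988  0.   ]
[[-0.81 -0.59  0.  ]
 [-0.59  0.81  0.  ]
 [-0.    0.   -1.  ]]
[([223.3, 207.6, 22.3, 14.4], 0.68)]
[([209.4, 217.2, 21.0, 16.6], 0.59)]
```

View pics/s1z.png

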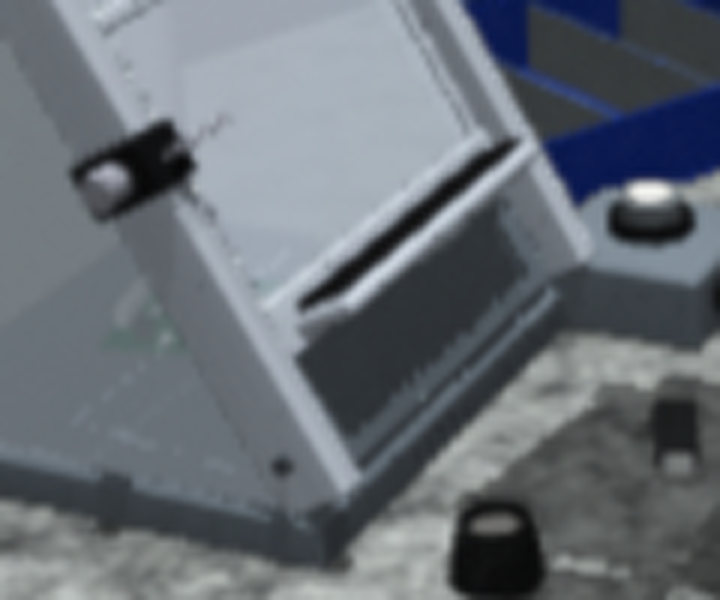

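View pics/t1z.png

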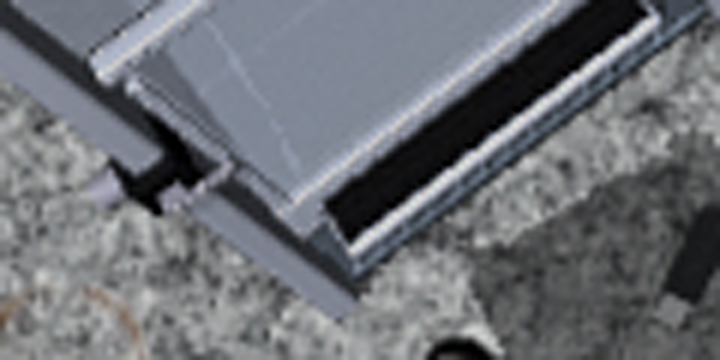

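View pics/scene1.png

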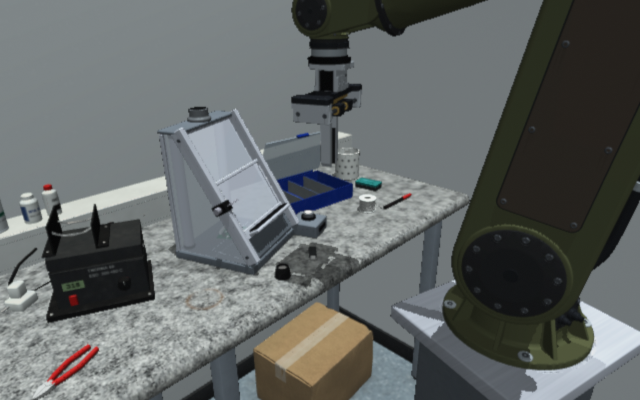

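```bash
python3 - <<'E'
from h import *
p=np.load("fit.npy")
U=np.array([.5,0,.866]);N=np.array([-.866,0,.5])
O=np.array([p[4],0,87])
f=lambda q:np.r_[proj("scene",hood(p[:3],[q[0],q[2],q[1]]))-[238.3,199.7],proj("top",hood(p[:3],[q[0],q[2],q[1]]))-[219.2,216.7],(q[2]-78)/5]
b=least_squares(f,[-90,150,78]);q=b.x
print("ptr hood",q,f(q).round(1))
d=np.array([q[0],q[2],q[1]])-O
print("along slope",d@U,"normal",d@N,"sash now",p[3])
# reprojection of lip at hypothesised travel levels near pointer
E
```

```text
ptr hood [-56.64549874 156.73246254  75.46546737] [-0.5 -0.   0.3  0.3 -0.5]
along slope 83.42957874462566 normal -5.041241757093779 sash now 7.459712565372041
```

```bash
echo '[0.498,-0.173,1.929,0,1.385,-1.7]' >/dev/null
python3 -m pendant '[[[0,0,0,0,-30,0],[0,0,0,0,-30,0],[0,0,0,0,-30,0],[0,0,0,0,-30,0],[0,0,0,0,-30,0]]]'
python3 -c "
from h import *
s=arm.state();print(s['time_s'],s['joint_pos'].round(4).tolist(),s['tool_pos'].round(1).tolist(),s['tool_rot'].round(4).tolist())"
python3 -m pendant '[[[0,0,0,30,0,0],[0,0,0,30,0,0],[0,0,0,30,0,0],[0,0,0,30,0,0],[0,0,0,30,0,0]]]'
python3 -c "
from h import *
s=arm.state();print(s['time_s'],s['joint_pos'].round(4).tolist(),s['tool_pos'].round(1).tolist(),s['tool_rot'].round(4).tolist())"
```

```text
time_s: 2.6
tool_pos: [296.7, 204.7, 264.1]
tool_rot: [-0.818, 2.504, 0.22]
force: [0.4, -0.2, 0.0]
opening: 0.006
2.6 [0.432, -0.5012, 2.2312, 0.1275, 0.8993, -1.8236] [296.7, 204.7, 264.1] [-0.818, 2.5038, 0.2201]
time_s: 3.1
tool_pos: [297.9, 206.0, 265.3]
tool_rot: [-0.593, 2.387, -0.428]
force: [0.3, -0.5, -0.4]
opening: 0.001
3.1 [0.9352, -0.3361, 2.2004, -0.7645, 1.085, -0.8181] [297.9, 206.0, 265.3] [-0.5929, 2.3869, -0.4283]
```

```bash
cat > kin.py <<'E'
from h import *
S=[([1.26137507,.300504829,1.52160264,0,1.32072821,-.066579161],[132.17,533.618,223.859],[-.380487748,-3.11824213,.00192103]),
([0.498,-0.173,1.929,0.,1.385,-1.7],[298.3,203.8,264.7],[-.968,2.988,0]),
([0.432,-0.5012,2.2312,0.1275,0.8993,-1.8236],[296.7,204.7,264.1],[-0.818,2.5038,0.2201]),
([0.9352,-0.3361,2.2004,-0.7645,1.085,-0.8181],[297.9,206.0,265.3],[-0.5929,2.3869,-0.4283])]
rz=lambda a:R.from_euler('z',a);ry=lambda a:R.from_euler('y',a)
def fk(q,g):
    a1,c,d1,a2,e,d4,d6=g[:7];s4,s6,ph=g[7:10]
    A=rz(q[0]);B=A*ry(q[1]);C=B*ry(q[2]);D=C*rz(s4*q[3])*ry(q[4])
    p=A.apply([a1,c,d1])+B.apply([0,0,a2])+C.apply([e,0,d4])+D.apply([0,0,d6])
    return p,D*rz(s6*q[5]+ph)
if __name__=="__main__":
  best=None
  for s4 in(1,-1):
   for s6 in(1,-1):
    for ph in np.arange(4)*np.pi/2:
      e=sum(np.linalg.norm((fk(q,[0]*7+[s4,s6,ph])[1].inv()*R.from_rotvec(r)).as_rotvec()) for q,p,r in S)
      if best is None or e<best[0]: best=(e,s4,s6,ph)
  print(best)
  h=list(best[1:])
  f=lambda g:np.r_[np.concatenate([fk(q,list(g)+h)[0]-p for q,p,r in S]),(g[[0,4]])*.01]
  b=least_squares(f,[0,30,300,400,0,400,200])
  print(b.x.round(1),f(b.x).round(1));np.save("kin.npy",np.r_[b.x,h])
E
python3 kin.py
```

```text
(np.float64(0.0007703575368153107), 1, 1, np.float64(1.5707963267948966))
[4.000e-01 3.660e+01 2.208e+02 4.242e+02 4.060e+01 4.470e+02 2.517e+02] [-0.  -0.  -0.  -0.   0.   0.1 -0.  -0.  -0.   0.   0.   0.   0.   0.4]
```

```bash
cat > ik.py <<'E'
from kin import *
g=np.load("kin.npy")
lo=np.array([-3.03,-.79,.23,-1.04,0,-2.55]);hi=np.array([3.03,2.21,2.52,4.18,3.07,2.55])
def ik(p,Rt,q0):
    def f(q):
        a,b=fk(q,g);return np.r_[(a-p)/100,(b.inv()*Rt).as_rotvec()]
    b=least_squares(f,np.clip(q0,lo+.01,hi-.01),bounds=(lo,hi));return b.x,np.abs(b.fun).max()
def allik(p,Rt):
    out=[]
    for j4 in(0,1.5,3.1):
     for j5 in(.4,1.2):
      for j6 in(-1.5,0,1.5):
        q,e=ik(p,Rt,[.5,-.3,2.2,j4,j5,j6])
        if e<1e-3 and not any(np.abs(q-o).max()<.05 for o in out): out.append(q)
    return out
def tool(az,tilt,flip=1):
    z=np.array([np.cos(tilt)*np.cos(az),np.cos(tilt)*np.sin(az),-np.sin(tilt)])
    y=flip*np.array([-np.sin(az),np.cos(az),0]);x=np.cross(y,z)
    return R.from_matrix(np.stack([x,y,z],1))
E
python3 - <<'E'
from ik import *
p=np.load("fit.npy");yaw=p[2]
lip=lambda s,dn,out,y:hood(p[:3],np.array([p[4],y,87])+s*np.array([.5,0,.866])-dn*np.array([.5,0,.866])+out*np.array([-.866,0,.5]))
for daz in(-.5,0,.4):
  for t in(.1,.3,.5,.7):
    for fl in(1,-1):
      Rt=tool(yaw+daz,t,fl);z=Rt.apply([0,0,1])
      r=[]
      for s in(0,83):
        tcp=lip(s,12,-12,0)-19*z
        r.append([(q.round(2).tolist()) for q in allik(tcp,Rt)])
      print(daz,t,fl,*r,sep=" | ")
E
```

```text
-0.5 | 0.1 | 1 | [[0.76, 0.7, 2.34, 3.77, 1.38, 1.51]] | [[0.75, 0.47, 2.29, 3.81, 1.16, 1.34]]
-0.5 | 0.1 | -1 | [[0.76, 0.7, 2.34, 3.77, 1.38, -1.63]] | [[0.75, 0.47, 2.29, 3.81, 1.16, -1.8]]
-0.5 | 0.3 | 1 | [[0.74, 0.51, 2.36, 3.81, 1.05, 1.39]] | [[0.73, 0.31, 2.28, 3.93, 0.84, 1.17]]
-0.5 | 0.3 | -1 | [[0.74, 0.51, 2.36, 3.81, 1.05, -1.75]] | [[0.73, 0.31, 2.28, 3.93, 0.84, -1.97]]
-0.5 | 0.5 | 1 | [[0.7, 0.35, 2.34, 3.94, 0.71, 1.21]] | []
-0.5 | 0.5 | -1 | [[0.7, 0.35, 2.34, 3.94, 0.71, -1.94]] | []
-0.5 | 0.7 | 1 | [] | []
-0.5 | 0.7 | -1 | [] | []
0 | 0.1 | 1 | [[0.25, 0.7, 2.42, 2.75, 1.45, 1.58]] | [[0.31, 0.43, 2.38, 2.78, 1.16, 1.69]]
0 | 0.1 | -1 | [[0.25, 0.7, 2.42, 2.75, 1.45, -1.56]] | [[0.31, 0.43, 2.38, 2.78, 1.16, -1.45]]
0 | 0.3 | 1 | [[0.27, 0.49, 2.44, 2.73, 1.07, 1.66]] | [[0.32, 0.26, 2.36, 2.7, 0.79, 1.79]]
0 | 0.3 | -1 | [[0.27, 0.49, 2.44, 2.73, 1.07, -1.48]] | [[0.32, 0.26, 2.36, 2.7, 0.79, -1.35]]
0 | 0.5 | 1 | [[0.3, 0.31, 2.41, 2.65, 0.68, 1.79]] | [[0.34, 0.14, 2.3, 2.48, 0.44, 2.04]]
0 | 0.5 | -1 | [[0.3, 0.31, 2.41, 2.65, 0.68, -1.35]] | [[0.34, 0.
[... 218 characters left out ...]
4, 1.39, 1.72]] | [[0.04, 0.49, 2.24, 2.06, 1.26, 1.93]]
0.4 | 0.1 | -1 | [[-0.04, 0.7, 2.28, 2.04, 1.39, -1.42]] | [[0.04, 0.49, 2.24, 2.06, 1.26, -1.21]]
0.4 | 0.3 | 1 | [[-0.01, 0.52, 2.3, 1.98, 1.13, 1.87]] | [[0.06, 0.34, 2.23, 1.92, 1.0, 2.13]]
0.4 | 0.3 | -1 | [[-0.01, 0.52, 2.3, 1.98, 1.13, -1.27]] | [[0.06, 0.34, 2.23, 1.92, 1.0, -1.01]]
0.4 | 0.5 | 1 | [[0.05, 0.37, 2.29, 1.84, 0.87, 2.1]] | [[0.11, 0.23, 2.19, 1.68, 0.78, 2.42]]
0.4 | 0.5 | -1 | [[0.05, 0.37, 2.29, 1.84, 0.87, -1.04]] | [[0.11, 0.23, 2.19, 1.68, 0.78, -0.72]]
0.4 | 0.7 | 1 | [[0.12, 0.27, 2.24, 1.56, 0.65, 2.46]] | []
0.4 | 0.7 | -1 | [[0.12, 0.27, 2.24, 1.56, 0.65, -0.69]] | [[0.18, 0.17, 2.11, 1.29, 0.65, -0.3]]
```

```bash
python3 - <<'E'
from ik import *
p=np.load("fit.npy");yaw=p[2]
lip=lambda s,dn,out,y:hood(p[:3],np.array([p[4],y,87])+s*np.array([.5,0,.866])-dn*np.array([.5,0,.866])+out*np.array([-.866,0,.5]))
for daz in(0,.2,.35,.5):
  for t in(.15,.3,.4):
   for y in (-30,0):
    Rt=tool(yaw+daz,t,-1);z=Rt.apply([0,0,1])
    zz=z*[1,1,0];zz/=np.linalg.norm(zz)
    q=np.array([.27,.49,2.3,2.7,1.07,-1.48]);o=[]
    for s,b in((83,0),(7,0),(0,0),(0,20),(0,40),(0,60),(0,80),(0,110)):
        q,e=ik(lip(s,15,-12,y)-19*z-b*zz,Rt,q); o.append((b,round(q[2],2),round(q[4],2),e<1e-3))
    print(daz,t,y,q.round(2),*o)
E
```

```text
0 0.15 -30 [-0.3   0.86  2.52  2.08  1.66 -1.77] (0, np.float64(2.36), np.float64(1.08), np.True_) (0, np.float64(2.41), np.float64(1.33), np.True_) (0, np.float64(2.41), np.float64(1.35), np.True_) (20, np.float64(2.45), np.float64(1.39), np.True_) (40, np.float64(2.49), np.float64(1.43), np.True_) (60, np.float64(2.52), np.float64(1.48), np.False_) (80, np.float64(2.52), np.float64(1.57), np.False_) (110, np.float64(2.52), np.float64(1.66), np.False_)
0 0.15 0 [-0.19  0.97  2.52  2.16  1.81 -1.85] (0, np.float64(2.38), np.float64(1.08), np.True_) (0, np.float64(2.43), np.float64(1.34), np.True_) (0, np.float64(2.43), np.float64(1.37), np.True_) (20, np.float64(2.47), np.float64(1.41), np.True_) (40, np.float64(2.51), np.float64(1.46), np.True_) (60, np.float64(2.52), np.float64(1.58), np.False_) (80, np.float64(2.52), np.float64(1.7), np.False_) (110, np.float64(2.52), np.float64(1.81), np.False_)
0 0.3 -30 [-0.33  0.6   2.52  1.93  1.34 -1.49] (0, np.float64(2.35), np.float64(0.81), np.True_) (0, np.float64(2.42), np.float64(1.05), np.True_) (0, np.float64(2.42), np.float64(1.08),
[... 9118 characters left out ...]
float64(2.23), np.float64(1.09), np.True_) (40, np.float64(2.25), np.float64(1.11), np.True_) (60, np.float64(2.26), np.float64(1.14), np.True_) (80, np.float64(2.28), np.float64(1.16), np.True_) (110, np.float64(2.29), np.float64(1.19), np.True_)
0.5 0.4 0 [-0.36  0.43  2.35  1.49  1.17 -1.18] (0, np.float64(2.17), np.float64(0.97), np.True_) (0, np.float64(2.25), np.float64(1.03), np.True_) (0, np.float64(2.25), np.float64(1.04), np.True_) (20, np.float64(2.27), np.float64(1.07), np.True_) (40, np.float64(2.3), np.float64(1.09), np.True_) (60, np.float64(2.31), np.float64(1.11), np.True_) (80, np.float64(2.33), np.float64(1.14), np.True_) (110, np.float64(2.35), np.float64(1.17), np.True_)
```

```bash
cat > plan.py <<'E'
from ik import *
p=np.load("fit.npy");yaw=p[2]
UH=np.array([.5,0,.866]);OH=np.array([-.866,0,.5])
lip=lambda s,dn,out,y:hood(p[:3],np.array([p[4],y,87])+(s-dn)*UH+out*OH)
Rt=tool(yaw+.35,.3,-1);z=Rt.apply([0,0,1]);zz=z*[1,1,0];zz/=np.linalg.norm(zz)
def rel(tp,tR,p0,R0):
    d=R0.inv().apply(tp-p0)/10;w=np.degrees((R0.inv()*tR).as_rotvec());return d,w
E
python3 - <<'E'
from plan import *
s=arm.state();q0=s["joint_pos"];p0=s["tool_pos"];R0=R.from_rotvec(s["tool_rot"])
print(fk(q0,g)[0]-p0)
T=lip(7,20,-12,0)-19*z-110*zz+[0,0,110]
q1,e=ik(T,Rt,[-.36,.4,2.4,1.73,1.2,-1.38]);print(q1.round(2),e,T)
n=24;pr=None
for i in range(n+1):
    q=q0+(q1-q0)*i/n;a,b=fk(q,g)
    body=[a+b.apply([x,y,zc]) for x in(-38,38) for y in(-89,89) for zc in(-78,-200)]
    ang=0 if pr is None else np.degrees((pr.inv()*b).magnitude());pr=b
    d,w=rel(a,b,p0,R0)
    w_=b.apply([0,0,-252])+a
    print(i,d.round(1).tolist(),w.round(0).tolist(),"|",a.round(0),round(ang,1),"minz",round(min(k[2] for k in body)),"tipz",round((a+b.apply([0,0,19]))[2]),"wrist",w_.round(0))
E
```

```text
[ 0.03269245  0.01316597 -0.01642819]
[-0.36  0.03  2.48  1.57  1.2  -0.91] 2.1111645764904095e-11 [373.00005725 149.88337688 185.35688393]
0 [-0.0, 0.0, 0.0] [0.0, -0.0, 0.0] | [298. 206. 265.] 0 minz 265 tipz 251 wrist [135. 244. 453.]
1 [2.4, 0.2, 1.5] [-1.0, 6.0, 4.0] | [290. 193. 241.] 7.3 minz 253 tipz 226 wrist [148. 238. 444.]
2 [4.8, 0.5, 2.8] [-3.0, 12.0, 8.0] | [281. 181. 219.] 7.4 minz 241 tipz 202 wrist [162. 230. 435.]
3 [7.0, 0.9, 3.7] [-5.0, 18.0, 12.0] | [270. 172. 198.] 7.4 minz 232 tipz 181 wrist [175. 222. 426.]
4 [9.1, 1.5, 4.4] [-6.0, 23.0, 17.0] | [258. 165. 180.] 7.4 minz 224 tipz 163 wrist [187. 213. 417.]
5 [10.9, 2.2, 4.9] [-8.0, 29.0, 22.0] | [246. 161. 165.] 7.5 minz 218 tipz 146 wrist [199. 203. 408.]
6 [12.5, 3.0, 5.1] [-10.0, 34.0, 27.0] | [234. 159. 151.] 7.5 minz 213 tipz 132 wrist [209. 192. 400.]
7 [13.9, 3.9, 5.2] [-12.0, 39.0, 32.0] | [223. 160. 140.] 7.6 minz 210 tipz 121 wrist [219. 180. 391.]
8 [14.9, 4.8, 5.2] [-14.0, 43.0, 38.0] | [213. 163. 131.] 7.6 minz 204 tipz 112 wrist [228. 168. 382.]
9 [15.5, 5.7, 5.1] [-17.0, 48.0, 44.0] | [205. 167
[... 914 characters left out ...]
, 105.0] | [251. 221. 141.] 8.0 minz 149 tipz 129 wrist [265.  27. 302.]
19 [7.2, 7.0, 6.7] [-47.0, 74.0, 112.0] | [270. 218. 148.] 8.0 minz 151 tipz 137 wrist [263.  13. 294.]
20 [5.7, 5.6, 7.5] [-50.0, 74.0, 120.0] | [290. 213. 156.] 8.1 minz 154 tipz 146 wrist [261.  -1. 287.]
21 [4.4, 3.8, 8.5] [-54.0, 73.0, 128.0] | [311. 203. 164.] 8.1 minz 158 tipz 155 wrist [257. -14. 280.]
22 [3.2, 1.7, 9.5] [-58.0, 72.0, 135.0] | [332. 189. 171.] 8.2 minz 162 tipz 164 wrist [253. -27. 273.]
23 [2.3, -0.8, 10.6] [-63.0, 70.0, 143.0] | [353. 172. 179.] 8.2 minz 167 tipz 172 wrist [247. -40. 266.]
24 [1.6, -3.5, 11.7] [-67.0, 67.0, 151.0] | [373. 150. 185.] 8.2 minz 172 tipz 180 wrist [241. -52. 260.]
```

```bash
python3 -m pendant '[[[2.4,0.2,1.5,-1,6,4],[4.8,0.5,2.8,-3,12,8],[7,0.9,3.7,-5,18,12],[9.1,1.5,4.4,-6,23,17],[10.9,2.2,4.9,-8,29,22],[12.5,3,5.1,-10,34,27],[13.9,3.9,5.2,-12,39,32],[14.9,4.8,5.2,-14,43,38],[15.5,5.7,5.1,-17,48,44],[15.9,6.7,5,-19,52,50],[15.9,7.5,4.8,-22,56,56],[15.6,8.3,4.7,-24,60,62]]]'
python3 - <<'E'
from plan import *
s=arm.state();q0=s["joint_pos"];p0=s["tool_pos"];R0=R.from_rotvec(s["tool_rot"])
print(q0.round(2))
T=lip(7,20,-12,0)-19*z-110*zz+[0,0,110]
q1,e=ik(T,Rt,[-.36,.4,2.4,1.73,1.2,-1.38])
print(q1)
n=13
for i in range(1,n+1):
    a,b=fk(q0+(q1-q0)*i/n,g);d,w=rel(a,b,p0,R0);print(i,d.round(1).tolist(),w.round(0).tolist())
E
```

```text
time_s: 4.3
tool_pos: [193.4, 188.8, 115.5]
tool_rot: [-0.851, -2.647, -0.299]
force: [0.2, 0.7, 0.4]
opening: 0.004
[ 0.28 -0.14  2.34  0.4   1.15 -0.87]
[-0.35825189  0.03058421  2.48074479  1.56557109  1.20011806 -0.90599501]
1 [0.3, 0.8, 0.1] [-4.0, 4.0, 5.0]
2 [0.4, 1.6, -0.0] [-7.0, 7.0, 10.0]
3 [0.3, 2.6, -0.3] [-12.0, 11.0, 15.0]
4 [0.0, 3.7, -0.8] [-16.0, 14.0, 20.0]
5 [-0.5, 4.8, -1.5] [-20.0, 17.0, 25.0]
6 [-1.3, 5.8, -2.4] [-25.0, 20.0, 30.0]
7 [-2.3, 6.7, -3.4] [-30.0, 23.0, 35.0]
8 [-3.6, 7.6, -4.6] [-35.0, 25.0, 39.0]
9 [-5.1, 8.2, -6.0] [-40.0, 28.0, 44.0]
10 [-6.8, 8.7, -7.4] [-45.0, 30.0, 49.0]
11 [-8.7, 8.8, -9.0] [-51.0, 32.0, 54.0]
12 [-10.8, 8.7, -10.6] [-56.0, 34.0, 58.0]
13 [-13.0, 8.2, -12.2] [-62.0, 36.0, 63.0]
```

Tracks exactly as planned; continuing.

```bash
python3 -m pendant '[[[0.3,0.8,0.1,-4,4,5],[0.4,1.6,0,-7,7,10],[0.3,2.6,-0.3,-12,11,15],[0,3.7,-0.8,-16,14,20],[-0.5,4.8,-1.5,-20,17,25],[-1.3,5.8,-2.4,-25,20,30],[-2.3,6.7,-3.4,-30,23,35],[-3.6,7.6,-4.6,-35,25,39],[-5.1,8.2,-6,-40,28,44],[-6.8,8.7,-7.4,-45,30,49],[-8.7,8.8,-9,-51,32,54],[-10.8,8.7,-10.6,-56,34,58],[-13,8.2,-12.2,-62,36,63],[-13,8.2,-12.2,-62,36,63]]]'
python3 - <<'E'
from plan import *
import cv2
s=arm.state();q0=s["joint_pos"];p0=s["tool_pos"];R0=R.from_rotvec(s["tool_rot"])
print(q0.round(2),p0.round(1));print(R0.as_matrix().round(3));print(Rt.as_matrix().round(3))
im=arm.read_camera("top");cv2.imwrite("pics/top2.png",im[:,:,::-1])
im=arm.read_camera("scene");cv2.imwrite("pics/scene2.png",im[:,:,::-1])
for b,dn in((110,25),(0,25),(0,12)):
  d,w=rel(lip(7.5,dn,-12,0)-19*z-b*zz,Rt,p0,R0);print(b,dn,d.round(2),w.round(1))
E
```

```text
time_s: 5.7
tool_pos: [373.0, 149.2, 186.1]
tool_rot: [-1.898, -1.025, -1.392]
force: [0.6, -0.0, 0.1]
opening: 0.002
[-0.36  0.03  2.48  1.56  1.2  -0.89] [373.  149.2 186.1]
[[ 0.166  0.838  0.52 ]
 [ 0.249 -0.546  0.8  ]
 [ 0.954 -0.003 -0.299]]
[[ 0.162  0.837  0.523]
 [ 0.247 -0.548  0.799]
 [ 0.955  0.    -0.296]]
110 25 [-10.99  -0.08   3.28] [-0.1  0.2 -0.1]
0 25 [-7.7  -0.06 13.78] [-0.1  0.2 -0.1]
0 12 [-6.45  0.16 14.02] [-0.1  0.2 -0.1]
```

View pics/top2.png

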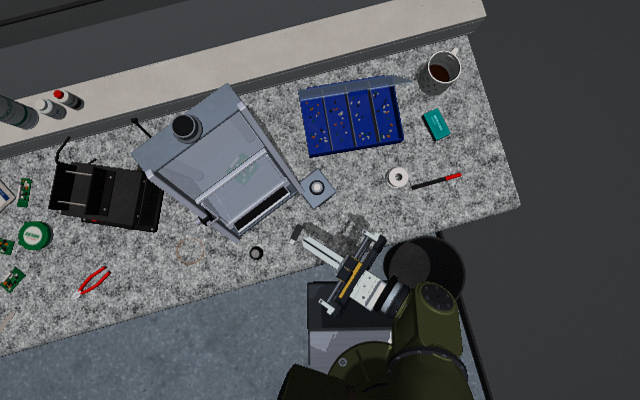

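View pics/scene2.png

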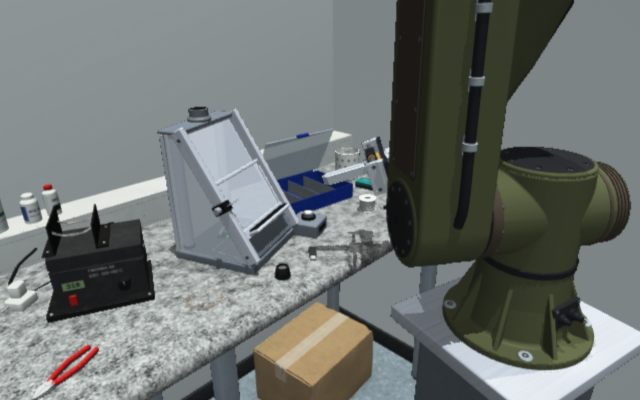

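```bash
python3 -m pendant '[[[-5,0,1.5,0,0,0],[-9,0,2.8,0,0,0],[-11,-0.1,3.3,0,0,0],[-10,-0.1,6.3,0,0,0],[-9,-0.1,9.5,0,0,0],[-8.2,-0.1,12,0,0,0],[-7.7,-0.1,13.8,0,0,0],[-7.7,-0.1,13.8,0,0,0]]]'
python3 - <<'E'
from plan import *
import cv2
s=arm.state();q0=s["joint_pos"];p0=s["tool_pos"];R0=R.from_rotvec(s["tool_rot"])
print(q0.round(2),p0.round(1),s["force"].round(2))
im=arm.read_camera("top");cv2.imwrite("pics/t3.png",cv2.resize(im[160:300,190:350,::-1],None,fx=4,fy=4,interpolation=2))
im=arm.read_camera("scene");cv2.imwrite("pics/s3.png",cv2.resize(im[160:300,190:350,::-1],None,fx=4,fy=4,interpolation=2))
for ds in(5,10,15,30,80,83.4-7.5):
  d,w=rel(p0+hood([0,0,p[2]],ds*UH),Rt,p0,R0);print(ds,d.round(2),w.round(1))
E
```

```text
time_s: 6.6
tool_pos: [430.4, 243.9, 71.6]
tool_rot: [-1.892, -1.037, -1.391]
force: [0.2, 0.2, 0.4]
opening: 0.008
[ 0.02  0.53  2.33  2.06  1.12 -1.31] [430.4 243.9  71.6] [0.24 0.22 0.4 ]
5 [0.48 0.09 0.09] [-0.5  0.2  0.3]
10 [0.97 0.18 0.19] [-0.5  0.2  0.3]
15 [1.45 0.27 0.28] [-0.5  0.2  0.3]
30 [2.9  0.53 0.56] [-0.5  0.2  0.3]
80 [7.73 1.42 1.5 ] [-0.5  0.2  0.3]
75.9 [7.33 1.35 1.42] [-0.5  0.2  0.3]
```

View pics/t3.png

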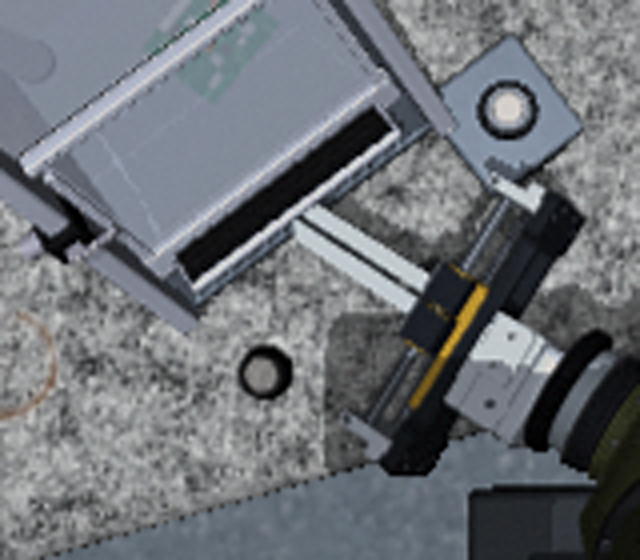

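View pics/s3.png

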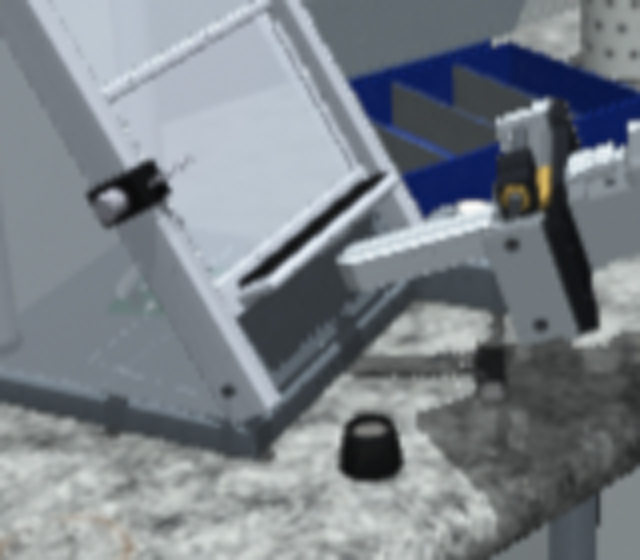

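```bash
python3 - <<'E'
from plan import *
s=arm.state();p0=s["tool_pos"];R0=R.from_rotvec(s["tool_rot"])
for o in([0,0,19],[8,0,19],[8,12,19],[8,-12,19]):
  P=p0+R0.apply(o);print(o,P.round(1),((proj("top",P)-[190,160])*4).round(),((proj("scene",P)-[190,160])*4).round())
  c,si=np.cos(p[2]),np.sin(p[2]);d=P-lip(7.46,0,0,0);h=np.array([c*d[0]+si*d[1],-si*d[0]+c*d[1],d[2]]);print("  rel lip: out",h@OH,"up",h@UH,"y",h[1])
E
```

```text
[0, 0, 19] [439.6 257.2  65.6] [303. 217.] [342. 271.]
  rel lip: out -11.606990188050078 up -25.475270933992345 y 2.1958975805155667
[8, 0, 19] [440.9 259.2  73.2] [298. 214.] [337. 259.]
  rel lip: out -9.738873613399328 up -17.742262881184736 y 3.0372905137986645
[8, 12, 19] [451.  252.7  73.2] [309. 197.] [340. 249.]
  rel lip: out -13.362629513163373 up -15.643325865762364 y -8.208245708007347
[8, -12, 19] [430.8 265.7  73.2] [287. 232.] [334. 268.]
  rel lip: out -6.115117713635204 up -19.84119989660714 y 14.282826735604665
```

```bash
python3 -m pendant '[[[0.5,0.1,0.3,0,0,0],[0.8,0.15,0.4,0,0,0],[1.1,0.2,0.4,0,0,0],[1.4,0.25,0.45,0,0,0],[1.9,0.35,0.55,0,0,0],[2.4,0.45,0.65,0,0,0],[2.9,0.53,0.75,0,0,0],[2.9,0.53,0.75,0,0,0]]]'
python3 - <<'E'
from plan import *
import cv2
s=arm.state();q0=s["joint_pos"];p0=s["tool_pos"];R0=R.from_rotvec(s["tool_rot"])
print(q0.round(2),p0.round(1),s["force"].round(2))
im=arm.read_camera("scene");cv2.imwrite("pics/s4.png",cv2.resize(im[160:300,190:350,::-1],None,fx=4,fy=4,interpolation=2))
E
```

```text
time_s: 7.5
tool_pos: [444.1, 251.6, 97.6]
tool_rot: [-1.898, -1.03, -1.395]
force: [0.1, 0.5, 0.6]
opening: 0.005
[ 0.04  0.45  2.31  2.05  1.06 -1.22] [444.1 251.6  97.6] [0.07 0.46 0.64]
```

View pics/s4.png

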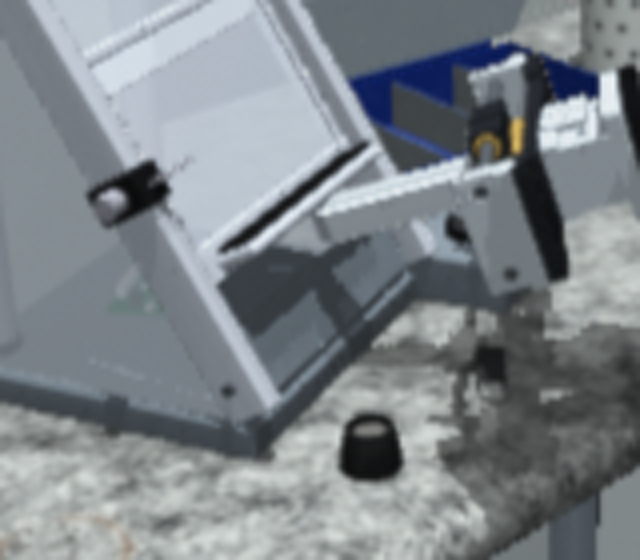

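```bash
python3 -m pendant '[[[0.5,0.09,0.1,0,0,0],[1.1,0.2,0.2,0,0,0],[1.8,0.33,0.35,0,0,0],[2.5,0.46,0.48,0,0,0],[3.1,0.57,0.6,0,0,0],[3.6,0.66,0.7,0,0,0],[3.9,0.71,0.76,0,0,0],[3.9,0.71,0.76,0,0,0]]]'
python3 - <<'E'
from plan import *
import cv2
s=arm.state();q0=s["joint_pos"];p0=s["tool_pos"];R0=R.from_rotvec(s["tool_rot"])
print(q0.round(2),p0.round(1),s["force"].round(2))
im=arm.read_camera("scene");cv2.imwrite("pics/scene5.png",im[:,:,::-1]);cv2.imwrite("pics/s5.png",cv2.resize(im[180:240,200:300,::-1],None,fx=8,fy=8,interpolation=2))
im=arm.read_camera("top");cv2.imwrite("pics/top5.png",im[:,:,::-1]);cv2.imwrite("pics/t5.png",cv2.resize(im[180:240,200:300,::-1],None,fx=8,fy=8,interpolation=2))
E
```

```text
time_s: 8.35
tool_pos: [460.4, 263.5, 132.3]
tool_rot: [-1.898, -1.03, -1.394]
force: [-0.4, -0.5, -1.0]
opening: 0.003
[ 0.08  0.36  2.27  2.02  0.99 -1.09] [460.4 263.5 132.3] [-0.36 -0.45 -1.03]
```

View pics/s5.png

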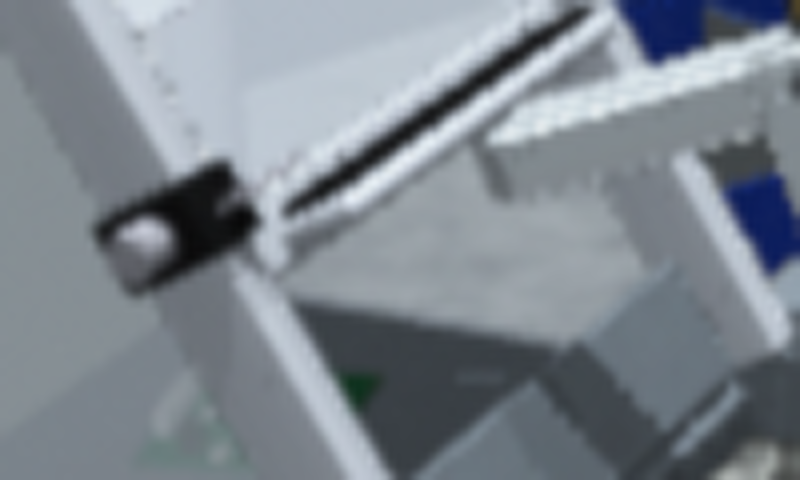

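View pics/t5.png

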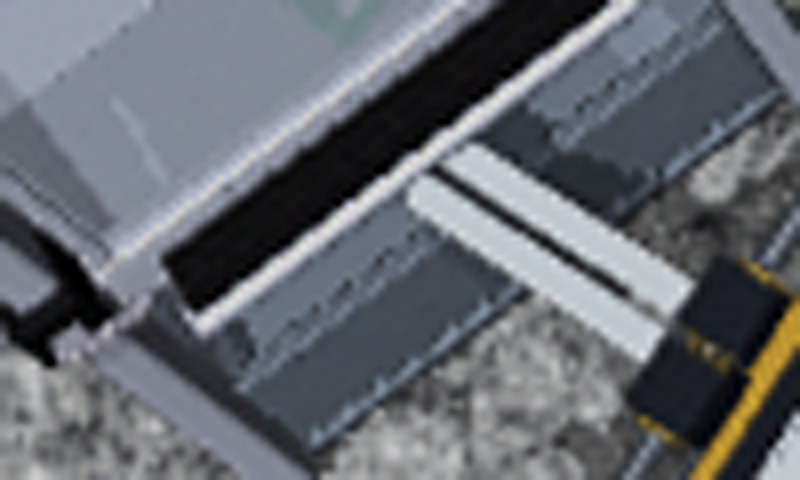

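```bash
python3 - <<'E'
from plan import *
obs=[("top",(225,220.6),75),("top",(279,180),-75),("scene",(243.5,206.9),75),("scene",(276.5,181.5),-75)]
f=lambda v:np.concatenate([proj(c,lip(v[0],0,v[1],y))-uv for c,uv,y in obs])
b=least_squares(f,[60,0]);print(b.x,b.fun.round(1))
s=b.x[0]
st=arm.state();p0=st["tool_pos"];R0=R.from_rotvec(st["tool_rot"])
for o in([8,12,19],[8,-12,19],[8,0,19]):
  P=p0+R0.apply(o)
  c,si=np.cos(p[2]),np.sin(p[2]);d=P-lip(s,0,0,0);h=np.array([c*d[0]+si*d[1],-si*d[0]+c*d[1],d[2]]);print("rel lip: out",h@OH,"up",h@UH,"y",h[1])
  print(((proj("top",P)-[200,180])*8).round(),((proj("scene",P)-[200,180])*8).round())
E
```

```text
[66.10054733 -1.76907459] [-0.5  0.7  1.2 -0.8 -0.3 -0.7 -0.1  0.9]
rel lip: out -15.357025868858614 up -3.0215523032867613 y -9.548750287197358
[431. 113.] [474. 122.]
rel lip: out -8.205836937066248 up -7.166393287561991 y 12.982955904287
[383. 187.] [460. 156.]
rel lip: out -11.781431402962472 up -5.093972795424369 y 1.7171028085448272
[407. 150.] [467. 139.]
```

```bash
cat > mv.py <<'E'
from plan import *
import sys
st=arm.state();p0=st["tool_pos"];R0=R.from_rotvec(st["tool_rot"])
for a in sys.argv[1:]:
    u,i=map(float,a.split(","))
    d=R0.inv().apply(hood([0,0,p[2]],u*UH-i*OH))/10;print(a,d.round(2))
E
python3 mv.py 0,5 4,5 8,5 12,5
```

```text
0,5 [-0.12  0.15  0.46]
4,5 [0.27 0.22 0.54]
8,5 [0.66 0.29 0.61]
12,5 [1.04 0.36 0.69]
```

```bash
python3 -m pendant '[[[0,0.1,0.25,0,0,0],[0.1,0.2,0.5,0,0,0],[0.5,0.26,0.58,0,0,0],[0.8,0.32,0.64,0,0,0],[1.04,0.36,0.69,0,0,0],[1.04,0.36,0.69,0,0,0]]]'
cat > look.py <<'E'
from plan import *
import cv2,sys
n=sys.argv[1]
s=arm.state();print(s["time_s"],s["tool_pos"].round(1),s["force"].round(2))
im=arm.read_camera("scene");cv2.imwrite(f"pics/scene{n}.png",im[:,:,::-1]);cv2.imwrite(f"pics/s{n}.png",cv2.resize(im[170:220,210:300,::-1],None,fx=8,fy=8,interpolation=2))
im=arm.read_camera("top");cv2.imwrite(f"pics/top{n}.png",im[:,:,::-1]);cv2.imwrite(f"pics/t{n}.png",cv2.resize(im[170:230,200:290,::-1],None,fx=8,fy=8,interpolation=2))
E
python3 look.py 6
```

```text
time_s: 9.05
tool_pos: [468.6, 269.6, 139.9]
tool_rot: [-1.898, -1.03, -1.394]
force: [0.1, -0.3, -2.0]
opening: 0.006
9.05 [468.6 269.6 139.9] [ 0.08 -0.3  -2.03]
```

View pics/s6.png

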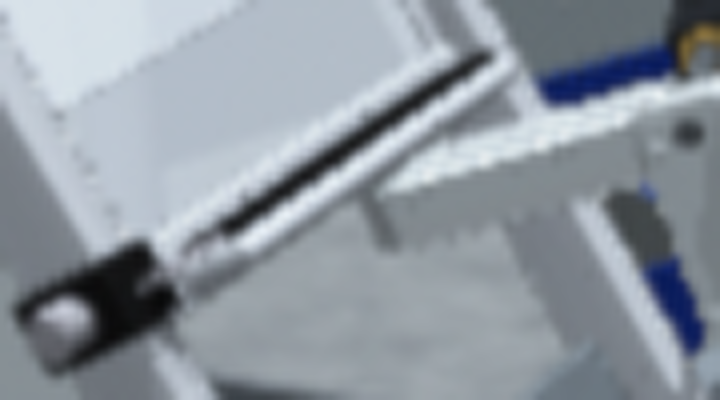

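View pics/t6.png

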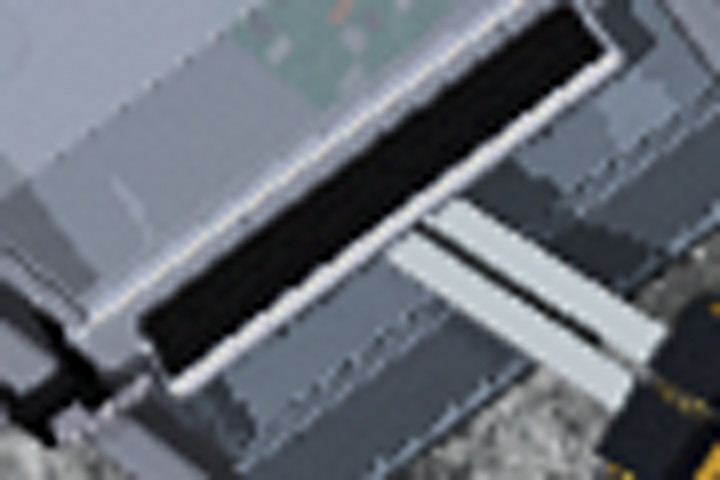

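```bash
cat > ov.py <<'E'
from plan import *
import cv2,sys
n=sys.argv[1];ss=float(sys.argv[2]);ptr=np.array([-56.6,75.5,156.7])
def draw(c,crop,o,k=9):
    im=cv2.imread(f"pics/{c}{n}.png");c0,r0,w,h=crop
    a=cv2.resize(im[r0:r0+h,c0:c0+w],None,fx=k,fy=k,interpolation=2)
    def pl(P,col):
        q=(proj(c,np.array(P))-[c0,r0]+.5)*k
        for i in range(len(q)-1): cv2.line(a,tuple(int(v) for v in q[i]),tuple(int(v) for v in q[i+1]),col,1)
    for up in(-4,4): pl([lip(ss,-up,x,y) for x,y in((-27,75),(0,75),(0,-75),(-27,-75))],(0,0,255))
    pl([lip(ss,-8,x,y) for x,y in((-25,72),(-3,72),(-3,-72),(-25,-72),(-25,72))],(0,200,0))
    pl([hood(p[:3],ptr+[0,dy,0]) for dy in(0,25)],(255,0,0))
    cv2.imwrite(o,a)
draw("scene",(225,175,55,40),f"pics/os{n}_{ss:.0f}.png",12)
draw("top",(205,170,80,55),f"pics/ot{n}_{ss:.0f}.png",9)
E
python3 ov.py 6 78
```

```text
(no output)
```

View pics/os6_78.png

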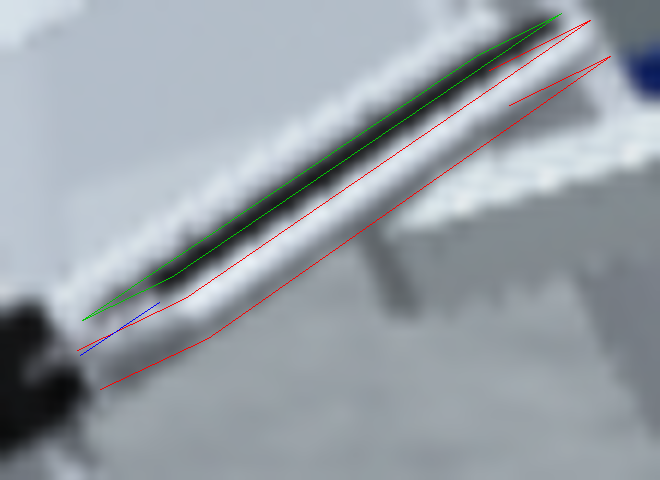

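View pics/ot6_78.png

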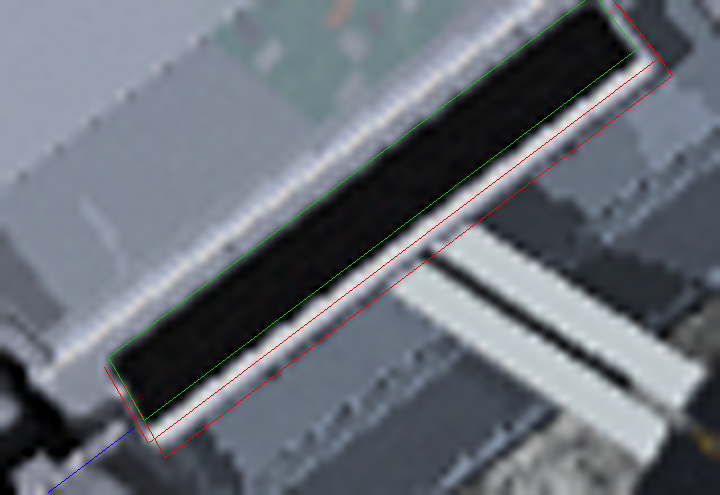

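```bash
python3 - <<'E'
import cv2,numpy as np
def z(f,c0,r0,w,h,k):
    return cv2.resize(cv2.imread(f)[r0:r0+h,c0:c0+w],None,fx=k,fy=k,interpolation=cv2.INTER_NEAREST)
cv2.imwrite("pics/ps.png",np.vstack([z("pics/scene1.png",218,190,40,22,14),z("pics/scene6.png",218,190,40,20,14)]))
cv2.imwrite("pics/pt.png",np.vstack([z("pics/top1.png",200,205,40,20,14),z("pics/top6.png",200,205,40,20,14)]))
E
```

```text
(no output)
```

View pics/ps.png

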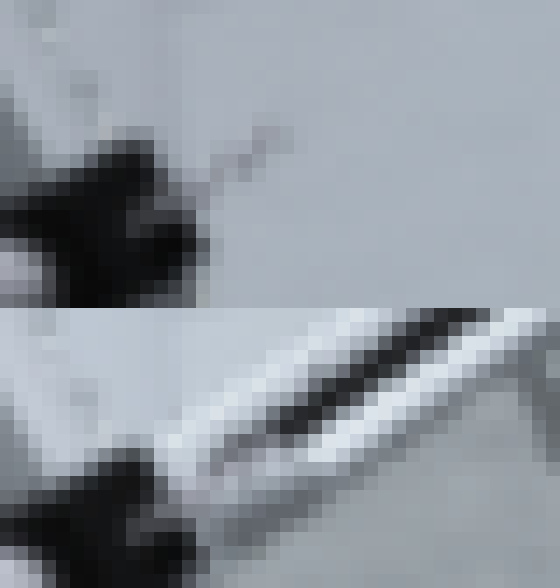

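View pics/pt.png

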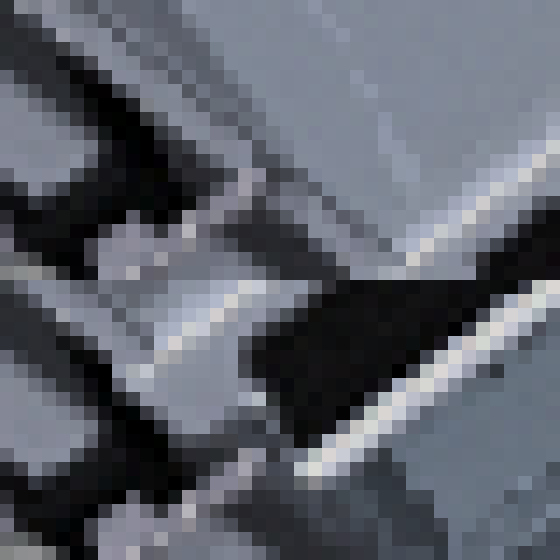

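```bash
python3 mv.py 2,0 4,0; python3 - <<'E'
from plan import *
lp=[("top",(220.9,218.4),0,75,4),("top",(220.6,215.9),-3,72,8),("top",(217.4,209.5),-25,72,8),
("scene",(239.7,200.0),0,75,4),("scene",(237.6,198.2),-3,72,8)]
pp=[("top",(218.6,216.8)),("scene",(238.6,199.5))]
def f(v):
    s,sp,npn,yp=v[:4];o={"top":v[4:6],"scene":v[6:8]}
    r=[]
    for c,uv,out,y,up in lp: r.append(proj(c,lip(s,-up,out,y))+o[c]-uv)
    for c,uv in pp: r.append(proj(c,lip(sp,0,npn,yp))+o[c]-uv)
    return np.r_[np.concatenate(r),(yp-78)/1,v[4:8]*.7]
b=least_squares(f,[78,83,-5,78,0,0,0,0]);print(b.x.round(2));print(b.fun.round(1))
J=np.linalg.inv(b.jac.T@b.jac)*.25;print("sd diff",np.sqrt(J[0,0]+J[1,1]-2*J[0,1]))
E
```

```text
2,0 [0.19 0.03 0.04]
4,0 [0.39 0.07 0.08]
[ 7.749e+01  8.453e+01 -2.630e+00  7.758e+01  3.000e-02 -4.800e-01
 -2.400e-01  3.200e-01]
[ 0.2  0.   0.1 -0.1 -0.7 -0.6  0.1 -0.1  1.  -0.   0.3  0.9 -1.  -0.
 -0.4  0.  -0.3 -0.2  0.2]
sd diff 1.1412129432628348
```

```bash
python3 -m pendant '[[[0.2,0.03,0.04,0,0,0],[0.4,0.07,0.08,0,0,0],[0.5,0.09,0.1,0,0,0],[0.5,0.09,0.1,0,0,0]]]'
python3 look.py 7; python3 ov.py 7 82.5
python3 - <<'E'
import cv2,numpy as np
def z(f,c0,r0,w,h,k):
    return cv2.resize(cv2.imread(f)[r0:r0+h,c0:c0+w],None,fx=k,fy=k,interpolation=cv2.INTER_NEAREST)
cv2.imwrite("pics/p7.png",np.vstack([z("pics/scene7.png",218,188,40,20,14),z("pics/top7.png",200,205,40,20,14)]))
E
```

```text
time_s: 9.55
tool_pos: [470.5, 271.1, 144.1]
tool_rot: [-1.899, -1.029, -1.393]
force: [-1.0, -0.7, -1.7]
opening: 0.006
9.55 [470.5 271.1 144.1] [-1.03 -0.73 -1.67]
```

View pics/os7_82.png

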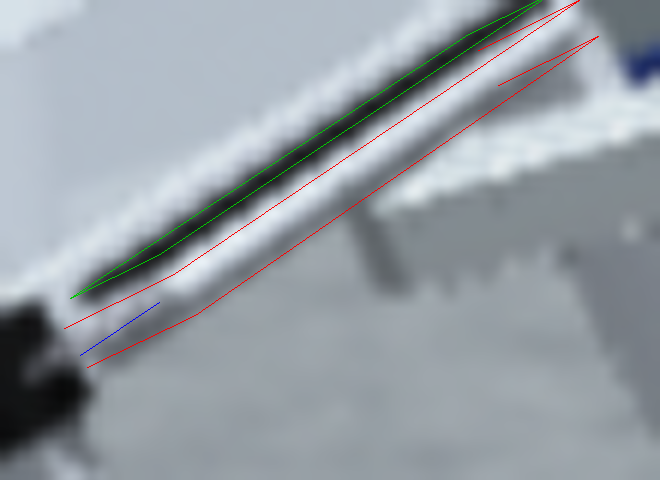

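View pics/p7.png

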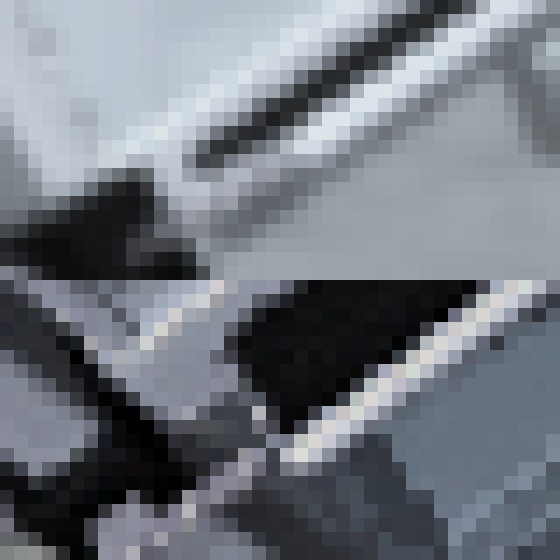

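View pics/ot7_82.png

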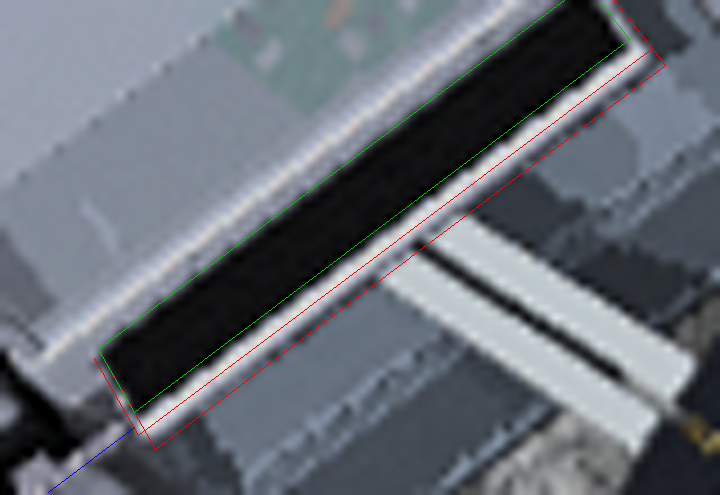

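```bash
cat > prof.py <<'E'
from plan import *
import cv2,sys
from scipy.ndimage import map_coordinates
n=sys.argv[1];s=float(sys.argv[2])
im=cv2.imread(f"pics/scene{n}.png").astype(float).mean(2)
a=proj("scene",lip(s,0,0,75));b=proj("scene",lip(s,0,0,-75))
t=(b-a)/np.linalg.norm(b-a);nn=np.array([-t[1],t[0]]);L=np.linalg.norm(b-a)
if nn[1]<0: nn=-nn
print("a",a.round(1),"L",L.round(1),"t",t.round(3),"n",nn.round(3))
w=np.arange(-7,6.01,.5)
print("w",w.tolist())
for l in np.arange(-6,L*.62,2):
    P=a+l*t+w[:,None]*nn
    print(round(l,1),map_coordinates(im,[P[:,1],P[:,0]],order=1).round().astype(int).tolist())
tip=np.array([238.3,199.5]);print("ptr tip l,w",(tip-a)@t,(tip-a)@nn,"line",[(round(float((np.array(q)-a)@t),2),round(float((np.array(q)-a)@nn),2)) for q in((238,199.4),(236,200),(235,201),(233,202.3))])
E
python3 prof.py 7 82.5
```

```text
a [239.8 199.1] L 40.9 t [ 0.825 -0.565] n [0.565 0.825]
w [-7.0, -6.5, -6.0, -5.5, -5.0, -4.5, -4.0, -3.5, -3.0, -2.5, -2.0, -1.5, -1.0, -0.5, 0.0, 0.5, 1.0, 1.5, 2.0, 2.5, 3.0, 3.5, 4.0, 4.5, 5.0, 5.5, 6.0]
-6.0 [208, 192, 162, 122, 90, 75, 88, 117, 151, 167, 175, 170, 152, 131, 113, 104, 108, 117, 132, 145, 156, 161, 164, 165, 165, 165, 164]
-4.0 [204, 186, 151, 109, 74, 53, 60, 100, 140, 162, 168, 159, 141, 126, 114, 104, 104, 115, 128, 141, 150, 154, 157, 159, 162, 164, 164]
-2.0 [206, 193, 166, 128, 87, 58, 42, 72, 108, 139, 159, 168, 153, 134, 120, 112, 110, 120, 134, 146, 154, 157, 157, 158, 159, 159, 160]
0.0 [200, 185, 159, 117, 68, 50, 42, 63, 108, 157, 188, 215, 202, 180, 159, 140, 123, 130, 144, 153, 157, 159, 160, 160, 161, 161, 161]
2.0 [205, 191, 169, 126, 84, 55, 52, 73, 122, 178, 208, 224, 222, 202, 176, 149, 126, 128, 140, 153, 157, 159, 159, 159, 159, 160, 161]
4.0 [208, 190, 171, 130, 82, 52, 49, 60, 111, 161, 197, 215, 219, 196, 168, 146, 132, 129, 142, 155, 160, 162, 162, 162, 162, 161, 161]
6.0 [204, 184, 156, 120, 80, 52, 55, 74, 118, 171, 213, 225, 222, 201,
[... 715 characters left out ...]
7, 103, 106, 105, 104, 105, 107]
18.0 [207, 191, 172, 133, 88, 58, 48, 55, 103, 153, 187, 211, 216, 195, 170, 143, 122, 119, 133, 155, 164, 167, 158, 145, 136, 135, 135]
20.0 [214, 197, 179, 141, 100, 63, 49, 58, 98, 151, 193, 213, 219, 199, 172, 146, 127, 125, 151, 181, 200, 209, 204, 179, 149, 141, 136]
22.0 [208, 194, 174, 144, 98, 55, 49, 56, 97, 150, 194, 210, 214, 196, 169, 141, 125, 117, 145, 181, 208, 221, 222, 198, 169, 147, 140]
24.0 [211, 199, 173, 140, 98, 61, 51, 61, 90, 145, 194, 215, 216, 198, 169, 138, 128, 135, 162, 192, 210, 215, 221, 218, 206, 187, 161]
ptr tip l,w -1.4786982668343003 -0.5662832556316968 line [(-1.67, -0.82), (-3.66, -1.45), (-5.05, -1.19), (-7.43, -1.25)]
```

```bash
python3 - <<'E'
from plan import *
import cv2
from scipy.ndimage import map_coordinates
a=proj("scene",lip(82.5,0,0,75));t=np.array([.825,-.565]);nn=np.array([.565,.825])
w=np.arange(-5,4.01,.5);print(w.tolist())
for f in("scene1","scene2"):
  im=cv2.imread(f"pics/{f}.png").astype(float).mean(2)
  for l in np.arange(-8,2,1):
    P=a+l*t+w[:,None]*nn
    print(f,l,map_coordinates(im,[P[:,1],P[:,0]],order=1).round().astype(int).tolist())
im=cv2.imread("pics/scene1.png").astype(int).mean(2);print(im[195:207,230:243].astype(int))
im=cv2.imread("pics/scene7.png").astype(int).mean(2);print(im[193:207,230:246].astype(int))
im=cv2.imread("pics/scene5.png").astype(int).mean(2);print("s5");print(im[202:214,234:250].astype(int))
E
```

```text
[-5.0, -4.5, -4.0, -3.5, -3.0, -2.5, -2.0, -1.5, -1.0, -0.5, 0.0, 0.5, 1.0, 1.5, 2.0, 2.5, 3.0, 3.5, 4.0]
scene1 -8 [172, 173, 175, 175, 175, 172, 167, 156, 153, 160, 168, 173, 176, 178, 178, 179, 179, 179, 179]
scene1 -7 [177, 177, 178, 177, 173, 166, 157, 155, 160, 167, 173, 175, 177, 177, 178, 179, 179, 180, 179]
scene1 -6 [179, 179, 177, 175, 172, 166, 160, 159, 158, 159, 164, 172, 175, 177, 177, 178, 178, 179, 179]
scene1 -5 [179, 178, 178, 177, 174, 171, 163, 152, 147, 155, 164, 171, 175, 176, 176, 176, 177, 177, 178]
scene1 -4 [178, 178, 178, 178, 178, 172, 163, 155, 154, 161, 168, 174, 176, 177, 177, 177, 176, 177, 177]
scene1 -3 [178, 179, 178, 176, 171, 162, 157, 157, 160, 167, 172, 175, 177, 178, 178, 177, 177, 177, 177]
scene1 -2 [178, 178, 178, 175, 173, 169, 164, 162, 163, 164, 168, 174, 177, 178, 178, 178, 178, 177, 177]
scene1 -1 [178, 178, 177, 177, 175, 174, 173, 171, 171, 172, 175, 176, 177, 178, 178, 178, 178, 177, 177]
scene1 0 [178, 177, 177, 176, 176, 176, 176, 176, 176, 176, 177, 178, 178, 178, 179, 178, 178, 177, 178]
scene1 1 [177, 177, 177, 177, 177, 177, 1
[... 2829 characters left out ...]
 148 187 226 226 205 171 141]
 [206 189 144  88  48  41  59 125 160 220 230 220 193 156 126 135]
 [201 149  77  49  65 115 139 184 191 214 208 180 149 130 131 151]
 [196 119  79 119 133 172 181 172 155 156 156 135 138 151 155 157]
 [195 160 146 176 162 158 148 133 119 114 122 132 152 159 158 157]
 [197 190 171 155 133 124 114 106 110 122 136 150 157 158 157 156]
 [194 166 133 116 107 101 100 101 127 147 152 153 154 155 156 158]
 [194 161 119 100  99 105 118 127 148 155 154 153 154 155 157 159]
 [195 178 126  98 109 130 146 150 154 155 154 154 156 159 160 160]
 [189 174 126 113 128 147 152 152 152 153 154 154 155 156 157 159]
 [166 144 126 134 147 153 153 152 152 153 154 155 154 154 155 157]]
```

```bash
python3 -m pendant '[[[0.07,0.01,0.01,0,0,0],[0.14,0.03,0.03,0,0,0],[0.14,0.03,0.03,0,0,0]]]'
python3 look.py 8; python3 ov.py 8 84; python3 prof.py 8 84 | sed -n '1,16p;$p'
```

```text
time_s: 9.95
tool_pos: [471.1, 271.5, 145.2]
tool_rot: [-1.899, -1.029, -1.393]
force: [-2.2, -1.7, -1.2]
opening: 0.004
9.95 [471.1 271.5 145.2] [-2.19 -1.71 -1.25]
a [239.5 198.5] L 40.9 t [ 0.827 -0.563] n [0.563 0.827]
w [-7.0, -6.5, -6.0, -5.5, -5.0, -4.5, -4.0, -3.5, -3.0, -2.5, -2.0, -1.5, -1.0, -0.5, 0.0, 0.5, 1.0, 1.5, 2.0, 2.5, 3.0, 3.5, 4.0, 4.5, 5.0, 5.5, 6.0]
-6.0 [210, 197, 176, 138, 98, 69, 80, 104, 136, 163, 172, 172, 172, 158, 139, 122, 115, 118, 130, 144, 152, 157, 160, 163, 165, 165, 165]
-4.0 [200, 177, 152, 117, 78, 47, 53, 76, 113, 151, 178, 170, 161, 143, 129, 118, 113, 113, 126, 139, 148, 151, 153, 156, 158, 161, 163]
-2.0 [206, 187, 158, 122, 81, 47, 45, 59, 88, 126, 161, 171, 163, 149, 133, 118, 118, 122, 134, 148, 156, 158, 158, 158, 158, 158, 159]
0.0 [205, 189, 160, 123, 82, 46, 39, 56, 82, 124, 171, 196, 201, 189, 165, 141, 131, 128, 134, 147, 157, 159, 160, 160, 160, 160, 161]
2.0 [202, 178, 149, 118, 84, 55, 41, 68, 111, 162, 208, 227, 221, 211, 184, 155, 135, 131, 138, 150, 159, 161, 160, 160, 160, 159, 160]
4.0 [209, 197, 174, 142, 105, 68, 43, 58, 9
[... 607 characters left out ...]
 162, 164, 164, 164, 163, 162]
14.0 [211, 199, 180, 154, 106, 61, 47, 52, 82, 132, 180, 204, 215, 205, 180, 151, 134, 125, 131, 141, 149, 152, 148, 142, 138, 135, 130]
16.0 [213, 202, 176, 143, 102, 66, 51, 62, 90, 144, 193, 219, 220, 206, 179, 149, 127, 112, 106, 105, 105, 105, 103, 104, 105, 104, 105]
18.0 [211, 204, 184, 154, 113, 70, 41, 54, 76, 119, 170, 205, 212, 206, 178, 147, 123, 119, 130, 149, 171, 171, 157, 143, 139, 135, 135]
20.0 [212, 199, 174, 140, 101, 68, 44, 56, 95, 144, 191, 224, 216, 202, 178, 149, 125, 122, 133, 163, 193, 209, 195, 172, 153, 142, 138]
ptr tip l,w -1.5340802773431488 0.15847812507809036 line [(-1.73, -0.09), (-3.72, -0.72), (-5.11, -0.46), (-7.49, -0.51)]
```

View pics/os8_84.png

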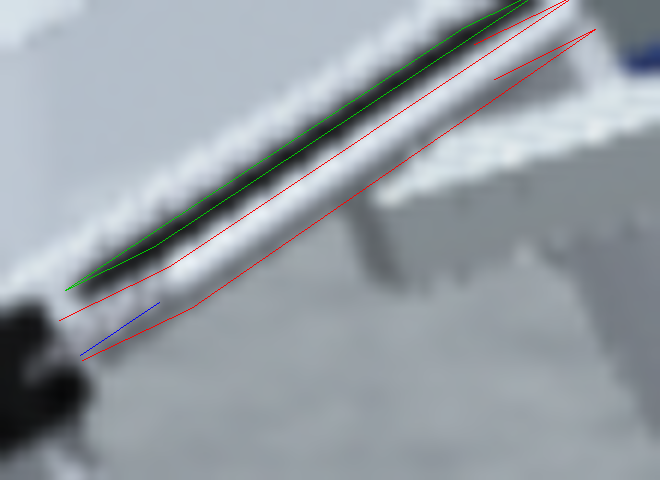

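View pics/ot8_84.png

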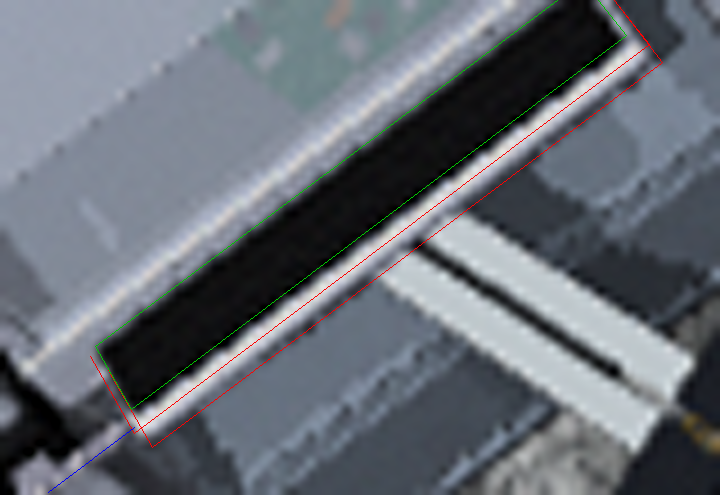

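```bash
python3 mv.py -15,0; cat > btn.py <<'E'
from plan import *
B=hood(p[:3],[-122,-135,p[5]])
st=arm.state();p0=st["tool_pos"];R0=R.from_rotvec(st["tool_rot"]);q0=st["joint_pos"]
E
python3 - <<'E'
from btn import *
print(B)
p1=p0+hood([0,0,p[2]],-15*UH);p2=p1-70*zz
q,e1=ik(p1,R0,q0);q2,e2=ik(p2,R0,q);print(q2.round(2),e1,e2)
for daz in(-.5,-.3,0,.35):
  for t in(.3,.45,.6,.8):
    Rb=tool(yaw+daz,t,-1);zb=Rb.apply([0,0,1])
    # contact lower edge of tip: offset x=-8 (x up)
    off=Rb.apply([-8,0,19])
    o=[]
    q=q2
    for h in(60,5,-8):
        q,e=ik(B+[0,0,h]-off+2*zb*[1,1,0],Rb,q);o.append((q.round(2).tolist(),round(e,4)))
    body=[(B+[0,0,-8]-off+Rb.apply([x,y,zc]))[2] for x in(-38,38) for y in(-89,89) for zc in(-78,-200)]
    print(daz,t,o[0],o[2],round(min(body)))
E
```

```text
-15,0 [-1.45 -0.26 -0.28]
[505.37778243 135.08891302  49.34218494]
[-0.1   0.31  2.37  1.87  1.09 -1.1 ] 3.185505192959681e-12 1.1139844602325867e-10
-0.5 0.3 ([0.24, 0.32, 2.42, 3.26, 0.87, -1.62], np.float64(0.0)) ([0.24, 0.58, 2.39, 3.25, 1.1, -1.59], np.float64(0.0)) 41
-0.5 0.45 ([0.23, 0.2, 2.39, 3.29, 0.57, -1.66], np.float64(0.0)) ([0.23, 0.45, 2.38, 3.26, 0.8, -1.61], np.float64(0.0)) 57
-0.5 0.6 ([0.23, 0.13, 2.33, 3.39, 0.3, -1.76], np.float64(0.0)) ([0.23, 0.35, 2.34, 3.28, 0.52, -1.65], np.float64(0.0)) 71
-0.5 0.8 ([0.19, 0.1, 2.24, 3.17, 0.0, -1.56], np.float64(0.0355)) ([0.22, 0.28, 2.25, 3.48, 0.16, -1.85], np.float64(0.0)) 90
-0.3 0.3 ([0.05, 0.31, 2.43, 2.78, 0.89, -1.43], np.float64(0.0)) ([0.05, 0.58, 2.39, 2.83, 1.11, -1.52], np.float64(0.0)) 41
-0.3 0.45 ([0.07, 0.2, 2.39, 2.7, 0.6, -1.32], np.float64(0.0)) ([0.07, 0.45, 2.38, 2.8, 0.82, -1.45], np.float64(0.0)) 57
-0.3 0.6 ([0.09, 0.13, 2.33, 2.47, 0.34, -1.08], np.float64(0.0)) ([0.09, 0.35, 2.34, 2.72, 0.54, -1.35], np.float64(0.0)) 71
-0.3 0.8 ([0.11, 0.1, 2.22, 1.19, 0.17, 0.22], np.float64(0.0)) ([0.11, 0
[... 356 characters left out ...]
(0.0)) ([-0.1, 0.38, 2.28, 2.03, 0.67, -1.04], np.float64(0.0)) 71
0 0.8 ([-0.03, 0.13, 2.18, 1.22, 0.48, -0.12], np.float64(0.0)) ([-0.03, 0.3, 2.2, 1.61, 0.45, -0.56], np.float64(0.0)) 90
0.35 0.3 ([-0.31, 0.44, 2.17, 1.65, 1.18, -1.02], np.float64(0.0)) ([-0.31, 0.64, 2.14, 1.72, 1.19, -1.2], np.float64(0.0)) 41
0.35 0.45 ([-0.27, 0.35, 2.16, 1.53, 1.03, -0.86], np.float64(0.0)) ([-0.27, 0.54, 2.15, 1.64, 1.03, -1.06], np.float64(0.0)) 57
0.35 0.6 ([-0.21, 0.28, 2.13, 1.37, 0.91, -0.65], np.float64(0.0)) ([-0.21, 0.45, 2.13, 1.51, 0.88, -0.88], np.float64(0.0)) 71
0.35 0.8 ([-0.13, 0.23, 2.06, 1.07, 0.8, -0.32], np.float64(0.0)) ([-0.13, 0.38, 2.09, 1.24, 0.73, -0.55], np.float64(0.0)) 90
```

```bash
python3 -m pendant '[[[-0.5,-0.09,-0.1,0,0,0],[-1.0,-0.18,-0.19,0,0,0],[-1.45,-0.26,-0.28,0,0,0],[-2.1,-0.26,-2.3,0,0,0],[-2.8,-0.26,-4.7,0,0,0],[-3.5,-0.26,-7,0,0,0],[-3.5,-0.26,-7,0,0,0]]]'
python3 look.py 9; python3 ov.py 9 84; python3 - <<'E'
from btn import *
print(q0.round(2))
Rb=tool(yaw+.15,.8,-1);zb=Rb.apply([0,0,1]);off=Rb.apply([-8,0,19])
T=B+[0,0,40]-off
q1,e=ik(T,Rb,[-.06,.2,2.15,1.2,.5,-.2]);print(q1.round(2),e)
n=12
for i in range(1,n+1):
    a,b=fk(q0+(q1-q0)*i/n,g);d,w=rel(a,b,p0,R0);print(i,d.round(1).tolist(),w.round(0).tolist(),"tip",(a+b.apply([0,0,19])).round(0),"body",round(min((a+b.apply([x,y,-78]))[2] for x in(-38,38) for y in(-89,89))))
E
```

```text
time_s: 10.75
tool_pos: [426.0, 206.8, 132.5]
tool_rot: [-1.901, -1.027, -1.393]
force: [0.2, -0.5, -0.6]
opening: 0.005
10.75 [426.  206.8 132.5] [ 0.17 -0.53 -0.57]
[-0.1   0.31  2.37  1.86  1.09 -1.1 ]
[-0.08  0.21  2.15  1.23  0.6  -0.31] 1.094429080694681e-10
1 [-0.5, 0.3, 0.2] [1.0, -3.0, 1.0] tip [440. 222. 121.] body 117
2 [-1.0, 0.7, 0.3] [1.0, -5.0, 2.0] tip [442. 219. 115.] body 114
3 [-1.5, 1.2, 0.3] [2.0, -8.0, 3.0] tip [445. 215. 110.] body 112
4 [-1.9, 1.8, 0.3] [1.0, -11.0, 4.0] tip [449. 210. 104.] body 111
5 [-2.4, 2.5, 0.2] [1.0, -13.0, 4.0] tip [454. 204. 100.] body 110
6 [-2.7, 3.3, 0.1] [0.0, -16.0, 5.0] tip [459. 197.  96.] body 111
7 [-3.0, 4.2, -0.1] [-1.0, -18.0, 5.0] tip [466. 189.  93.] body 113
8 [-3.2, 5.3, -0.3] [-2.0, -21.0, 6.0] tip [473. 181.  91.] body 115
9 [-3.4, 6.4, -0.6] [-4.0, -23.0, 6.0] tip [481. 171.  90.] body 119
10 [-3.4, 7.6, -0.9] [-5.0, -25.0, 6.0] tip [490. 161.  91.] body 124
11 [-3.3, 9.0, -1.3] [-8.0, -27.0, 6.0] tip [499. 150.  92.] body 131
12 [-3.1, 10.4, -1.7] [-10.0, -28.0, 6.0] tip [509. 139.  95.] body 138
```

View pics/os9_84.png

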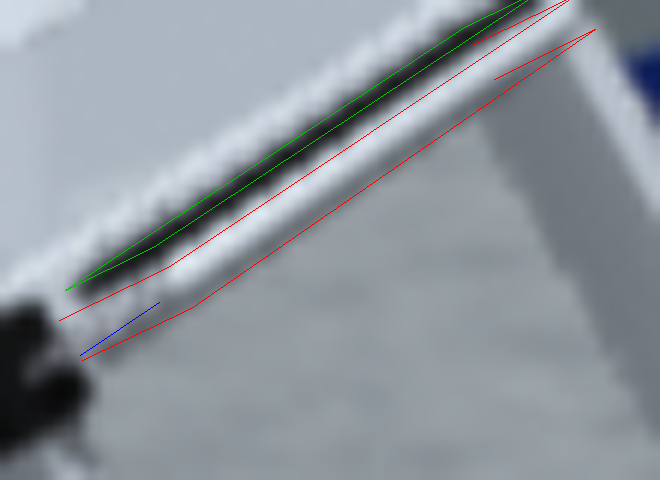

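```bash
python3 -m pendant '[[[-0.5,0.3,0.2,1,-3,1],[-1,0.7,0.3,1,-5,2],[-1.5,1.2,0.3,2,-8,3],[-1.9,1.8,0.3,1,-11,4],[-2.4,2.5,0.2,1,-13,4],[-2.7,3.3,0.1,0,-16,5],[-3,4.2,-0.1,-1,-18,5],[-3.2,5.3,-0.3,-2,-21,6],[-3.4,6.4,-0.6,-4,-23,6],[-3.4,7.6,-0.9,-5,-25,6],[-3.3,9,-1.3,-8,-27,6],[-3.1,10.4,-1.7,-10,-28,6],[-3.1,10.4,-1.7,-10,-28,6]]]'
python3 - <<'E'
from btn import *
import cv2
im=arm.read_camera("top");cv2.imwrite("pics/t10.png",cv2.resize(im[140:260,240:400,::-1],None,fx=5,fy=5,interpolation=2))
im=arm.read_camera("scene");cv2.imwrite("pics/s10.png",cv2.resize(im[140:260,240:400,::-1],None,fx=5,fy=5,interpolation=2))
print(q0.round(2),R0.as_matrix().round(2)[:,2])
c=p0+R0.apply([-8,0,19]);print("tip low edge",c.round(1),"B",B.round(1))
for P in(c,B):print(((proj("top",P)-[240,140]+.5)*5).round(),((proj("scene",P)-[240,140]+.5)*5).round())
for h in(5,0,-3,-6,-8):print(h,(R0.inv().apply(B+[0,0,h]-c)/10).round(2))
E
```

```text
time_s: 12.15
tool_pos: [501.1, 130.6, 109.1]
tool_rot: [-2.46, -1.031, -1.009]
force: [-0.1, 0.1, -0.6]
opening: 0.006
[-0.08  0.21  2.15  1.25  0.6  -0.32] [ 0.49  0.5  -0.71]
tip low edge [506.5 136.   90. ] B [505.4 135.1  49.3]
[386. 224.] [339. 288.]
[388. 236.] [344. 363.]
5 [-2.6  -0.03  2.44]
0 [-2.95 -0.03  2.8 ]
-3 [-3.16 -0.03  3.01]
-6 [-3.37 -0.03  3.23]
-8 [-3.51 -0.03  3.37]
```

View pics/t10.png

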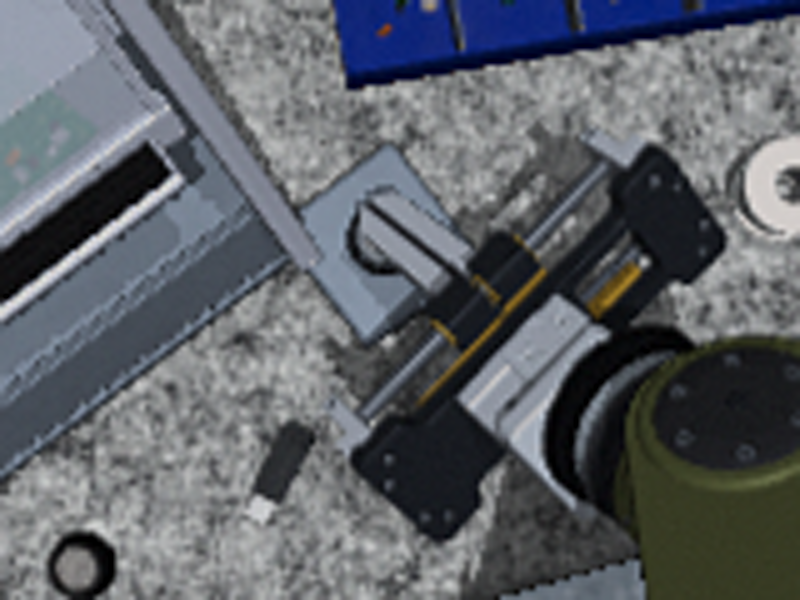

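View pics/s10.png

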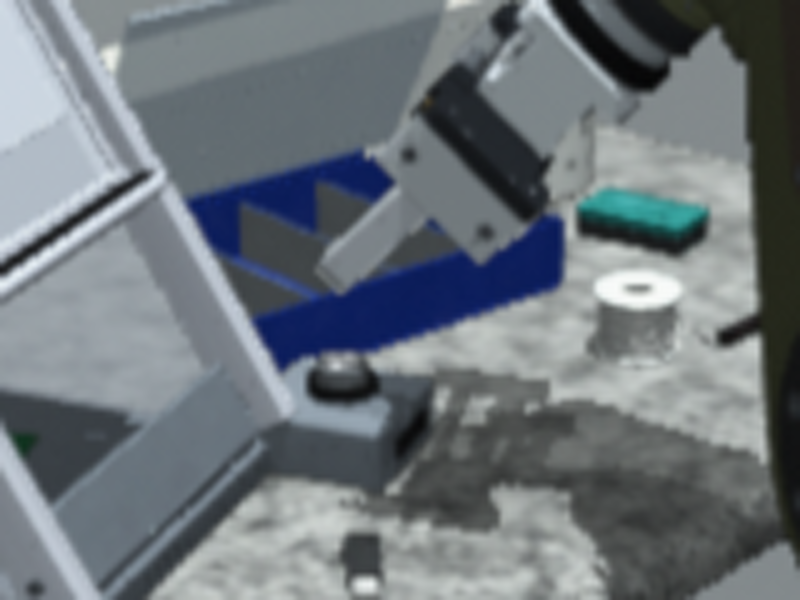

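```bash
python3 -m pendant '[[[-1,0,1,0,0,0],[-2,0,1.9,0,0,0],[-2.6,0,2.44,0,0,0],[-2.6,0,2.44,0,0,0]]]'
python3 -m pendant '[[[-0.14,0,0.14,0,0,0],[-0.28,0,0.28,0,0,0],[-0.42,0,0.42,0,0,0],[-0.49,0,0.5,0,0,0],[-0.49,0,0.5,0,0,0]]]'
```

```text
time_s: 12.65
tool_pos: [498.1, 129.4, 71.4]
tool_rot: [-2.46, -1.029, -1.003]
force: [-0.5, -0.1, 0.7]
opening: 0.004
time_s: 13.15
tool_pos: [499.0, 129.0, 65.9]
tool_rot: [-2.46, -1.03, -1.007]
force: [-1.5, 1.1, 4.0]
opening: 0.005
```

```bash
python3 -m pendant '[[[-0.1,0,0.1,0,0,0],[-0.2,0,0.2,0,0,0],[-0.2,0,0.2,0,0,0]]]'
python3 -m pendant '[[[-0.07,0,0.07,0,0,0],[-0.14,0,0.14,0,0,0],[-0.14,0,0.14,0,0,0]]]'
```

```text
time_s: 13.45
tool_pos: [499.1, 129.1, 63.2]
tool_rot: [-2.459, -1.03, -1.007]
force: [-2.7, 1.0, 6.8]
opening: 0.003
time_s: 13.75
tool_pos: [499.4, 129.2, 62.2]
tool_rot: [-2.458, -1.03, -1.01]
force: [-12.7, -3.5, 25.1]
opening: 0.008
```

```bash
python3 - <<'E'
from btn import *
import cv2
im=arm.read_camera("scene");cv2.imwrite("pics/s11.png",cv2.resize(im[170:240,270:350,::-1],None,fx=7,fy=7,interpolation=2))
s=arm.state();print(s["tool_pos"],s["force"])
print((R0.inv().apply([0,0,60])/10).round(2))
E
```

```text
[499.38977153 129.2175717   62.22797134] [-11.97247713  -2.07946822  23.59091404]
[ 4.21  0.01 -4.27]
```

View pics/s11.png

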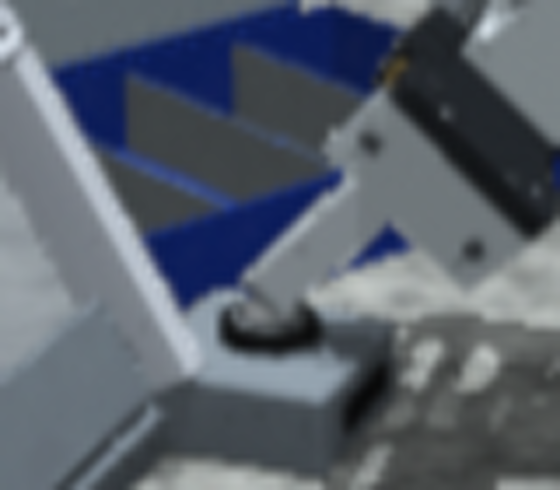

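```bash
python3 -m pendant '[[[1,0,-1,0,0,0],[2.5,0,-2.5,0,0,0],[4.2,0,-4.3,0,0,0],[4.2,0,-6.5,0,0,0],[4.2,0,-10,0,0,0],[4.2,0,-13,0,0,0],[4.2,0,-13,0,0,0]]]'
python3 look.py 12; python3 ov.py 12 84; python3 - <<'E'
import cv2,numpy as np
a=cv2.imread("pics/scene12.png")[150:280,210:390];b=cv2.imread("pics/scene1.png")[190:240,280:340]
cv2.imwrite("pics/s12b.png",cv2.resize(a,None,fx=4,fy=4,interpolation=2))
E
```

```text
time_s: 14.5
tool_pos: [455.9, 84.2, 185.2]
tool_rot: [-2.462, -1.03, -1.012]
force: [0.6, -0.1, 0.8]
opening: 0.002
14.5 [455.9  84.2 185.2] [ 0.58 -0.13  0.77]
```

View pics/s12b.png

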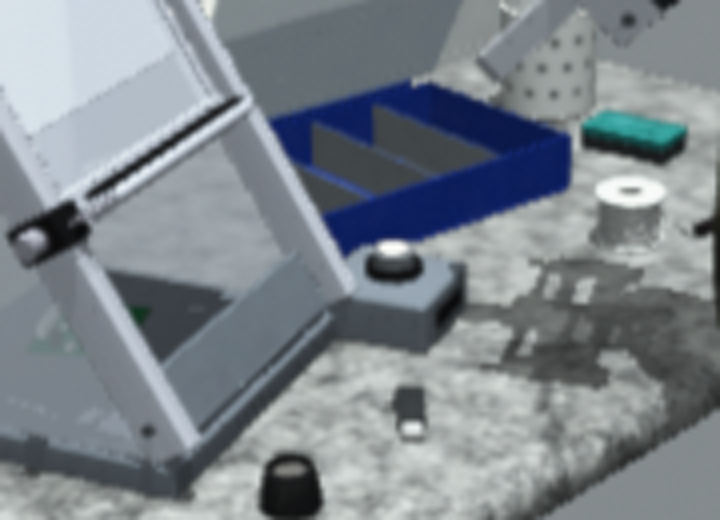

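View pics/top12.png

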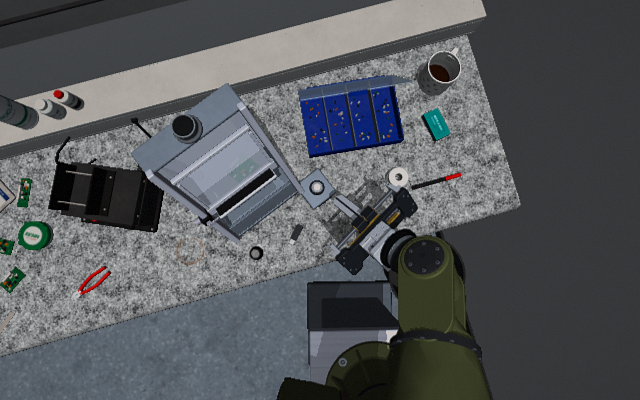

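View pics/os12_84.png

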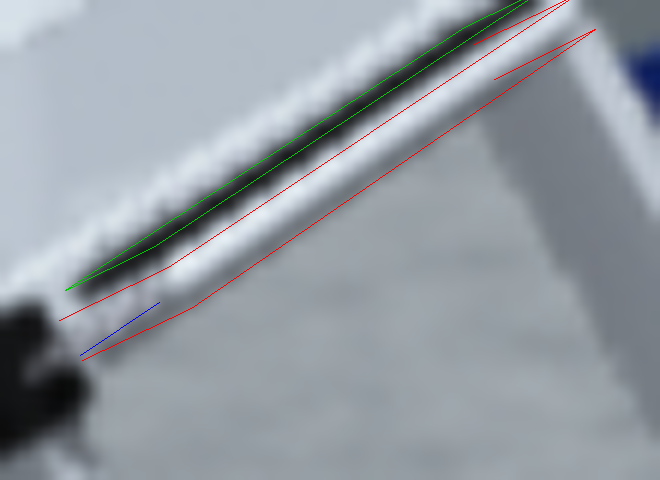

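```bash
python3 -c "
from plant import arm
print(arm.finish_job(),arm.state()['time_s'])"
```

```text
the job is handed in; nothing more can be done
the job is handed in; nothing more can be done
```

The job is handed in at about 14.6 s of the 45 s. The window is up level with the pointer and the fan button has been pressed and released. The arm is clear of everything.

- **Window:** I pushed it up from under the lip with the closed fingertips, without pinching, and backed out downward. Image checks put the lip mid-plane about 0.3–0.8 mm below the pointer. They do not agree exactly: the scene camera alone gives about 0.3 mm, and a fit using both cameras gives about 0.8 mm, with roughly 1 mm uncertainty. The window stayed put after I let go and was still there in the last picture.
- **Fan button:** I pressed it until it hit a hard stop, after about 6 mm of travel from the camera-estimated height. The force went from about 7 N to 25 N within 1 mm. I took this as fully down from the force and travel, since there is no direct reading of the button. It sprang back up in the last picture.
- **Surroundings:** In the last pictures the pointer, loupe, USB stick and solder spool look unmoved, and I never reached behind the window to the drive board. The tool force was near zero.

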